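# Clear the box, pack the plaster ornaments, close the lid

## Robot

A 6-joint arm with a two-finger parallel gripper is mounted at the origin on the work surface. World frame = base frame: x ahead of the robot, y to its left, z up, the work surface at z = 0. Lengths are in mm, angles in rad, forces in N, time in s.
With the tool pointing down it reaches from about 350 to 775 mm from the base axis. Payload 7.3 kg.
Tool frame: the origin (TCP) lies on the centre line of the jaws, within the pads' length; the fingertips stand 22 mm ahead of it and the grasp point (between the pads) lies 3 mm ahead of it (bot.finger_overhang is the distance from the TCP to the fingertips, in mm); y points along the fingers, z is the direction in which the jaws open and shut, and the axes are right-handed (so a half turn about y gives the same grasp; the last joint's range is limited). The gripper opens to 92 mm and grips with 3 to 60 N. Pads are 19 mm wide; open, the fingers measure 130 mm over their backs; the gripper's body (75 mm by 190 mm) begins 47 mm behind the grasp point.
Start: joints at [1.187, 0.342, 1.524, -0, 1.275, -0.146], TCP at [123.655, 510.247, 248.741] pointing down, gripper open.
Joint ranges: [-2.53, 2.53], [-0.77, 2.02], [0.04, 2.7], [-1, 4.14], [0.28, 2.66], [-3.11, 3.11]. Speed limits (rad/s): [2.57, 2.57, 3.14, 3.14, 3.14, 3.14].

## Interface

Orientations are given as [roll, pitch, yaw] about the fixed x, y, z axes, in that order (R = Rz(yaw) Ry(pitch) Rx(roll)).
In Python, from plant import bot, viewer, find_in, spot_point gives the robot as it stands.
- The arm moves only by the tool send_rows, never from a script. Its argument "moves" is a list of rows, each a list of 3 entries, a list of its own where there are three numbers: the shift along the tool's x, y, z in mm, then the turn, a rotation vector about the tool's x, y, z in degrees, then the finger opening in mm, from 0 to 91.8. A call has 1 to 20 rows; each row shifts and turns the pose as measured when the row begins, along the tool's axes as they then stand; what a row does not reach is not made up. A row lasts 1/8 s, in which the tool goes at most 62.5 mm and 10.7 degrees, less where a joint would pass 70% of its speed; a pose out of reach is approached as far as the arm can. A call with a gripper value outside its range is refused whole. The fingers move at their own pace and stop on an object; the grip force is fixed at half the most. Time passes only in rows, so rows that do not move let the fingers close. It gives the time, the measured TCP pose, the force and the opening at its end, in the units of the state.
- bot.get_obs(): the state, without advancing time (a new reading comes with each control period).
- viewer.capture(name): name is "scene" or "top" or "wrist"; returns the picture (400x640x3 uint8, blue, green, red); there is no depth.
- viewer.camera_model(name): a dict with "fx", "fy", "cx", "cy" (pixels), "rvec" (rotation vector, rad) and "tvec" (3), from world to camera coordinates, as OpenCV has them. Camera axes: x right, y down, z forward; pixel columns grow to the right and rows downward; lengths in mm; the calibration is good to about 2 mm. A picture is of the moment at which its call begins: read the wrist's pose just before it. camera_model takes no time and is no camera call; for the wrist camera it gives the pose at the moment of the call.
- bot.close_job(): hands the job in, once; it reports no verdict.
Trained networks look in the newest picture that a camera, given by its name, has taken for a name from the list of things; names that differ only in an ending like _2 or _b are one class to them, and where a whole thing is asked for, a point or a joint stands for the part that bears it (a point fixed in the world has none). Each returns a list of dicts, best first, with "conf" (0 to 1); they miss things now and then, are a little off and sometimes report something else, mostly with a low value. They report only what shows in the picture. A call takes as long as a camera call.
- find_in(camera, thing): "extent" ([centre column, centre row, width, height] in pixels, round what is visible of it).
- spot_point(camera, thing): "point" ([column, row] in pixels: a listed point, or the origin of a listed thing).
The state is a dict: "time": time; "joint_positions": joint angles; "dq": joint speeds; "tau": joint torques, N m; "tool_pos": TCP position; "tcp_rot": TCP orientation; "contact_force": force on the tool from outside, world axes, zero at the start; "moment": the same for the moment, N m; "grip_width": finger opening in mm.
Only numpy, scipy, OpenCV 4.12 (cv2) and the standard library are available. Lean on these libraries where they do the work, as an engineer would, in place of code of your own. Each camera call takes 0.05 s, during which the arm holds its last target.

## Task

Pack away the plaster ornaments: first clear the wooden box by putting the batten that lies across it and the tin that stands in it onto the cork board, then put every plaster scroll ornament from the bench inside the box, and last lower the lid fully closed without slamming it. Leave the other things on the bench where they are.

Things in the scene. Friction and masses are not known exactly. Their poses are not given: they have to be found in the camera images.
- box: open-topped wooden box with a hinged lid, fixed to the bench: outside 200 (its x) x 310 (its y) x 75 high, walls and floor 8 thick. Origin: centre of its underside; its x axis points to the hinge side (away from the robot), z up
- lid (a joint): angle of the wooden lid, rad: 0 = closed flat on the rim, about 1.65 to 1.82 at the start (standing open, leaning slightly back), limit 1.9. The lid is a flat panel 200 x 310 x 8 with a brass tab 60 wide and 20 long at the middle of its free edge; its hinge is stiff, it stays at any angle and takes about 3 N at the free edge to move
- lid_hinge (a point): middle of the lid's hinge line, at the far (+x) rim of the box, 75.5 above the box's underside; turns with the lid: its x axis points from the free edge to the hinge, its y runs along the hinge, its z is the lid's outer face normal (up when closed)
- lid_edge (a point): middle of the lid's free edge, on its outer (top when closed) face, 200 from the hinge; the brass tab begins here
- board: flat cork board, fixed on the bench to the left of the box, the place for things put aside: 360 (its x) x 180 (its y) x 12 thick. Origin: centre of its underside
- batten: pale wooden batten 360 long (its y) x 30 wide (its x) x 22 thick, at the start lying across the mouth of the box on its rim. Origin: centre of its underside
- tin: rectangular steel tin with a paper label and a black screw cap, at the start standing in the box: 42 (its x) x 60 (its y) x 98 high, plus the cap, 28 in diameter and 13 high, at the middle of its top. Origin: centre of its underside
- cast1: plaster scroll ornament (three to five are present, all alike): base plate 72 long (its x) x 40 wide (its y) x 12, two rolls 24 in diameter and 36 long lying across it, 34 high over all. Origin: centre of its underside
- cast2: plaster scroll ornament (three to five are present, all alike): base plate 72 long (its x) x 40 wide (its y) x 12, two rolls 24 in diameter and 36 long lying across it, 34 high over all. Origin: centre of its underside
- cast3: plaster scroll ornament (three to five are present, all alike): base plate 72 long (its x) x 40 wide (its y) x 12, two rolls 24 in diameter and 36 long lying across it, 34 high over all. Origin: centre of its underside
- cast4: plaster scroll ornament (three to five are present, all alike): base plate 72 long (its x) x 40 wide (its y) x 12, two rolls 24 in diameter and 36 long lying across it, 34 high over all. Origin: centre of its underside
- cast5: plaster scroll ornament (three to five are present, all alike): base plate 72 long (its x) x 40 wide (its y) x 12, two rolls 24 in diameter and 36 long lying across it, 34 high over all. Origin: centre of its underside
- tape: roll of paper tape lying flat among the ornaments, 72 across, 20 high; bystander, not part of the job. Origin: on its underside, middle
- mug: white mug, 80 across, 90 high; bystander, not part of the job. Origin: on its underside, middle
- glue: white plastic glue bottle, 60 across, 160 high, upright; bystander, not part of the job. Origin: on its underside, middle
- brush: brush lying on the bench, 190 long; bystander, not part of the job. Origin: on its underside, middle
- spatula: spatula lying on the bench, 200 long; bystander, not part of the job. Origin: on its underside, middle
- mallet: hammer lying on the bench, 200 long; bystander, not part of the job. Origin: on its underside, middle
- jar: glass jar, 70 across, 90 high, upright; bystander, not part of the job. Origin: on its underside, middle

How it is judged (in metres and radians):
On the way, in this order (a step that is already met when the one before it is completed fails the run):
1. the batten and the tin both rest on the board, let go, with the lid still open (x of batten in the frame of board between -0.14 and 0.14 m and y of batten in the frame of board between -0.09 and 0.09 m and z of batten in the frame of board between 0.002 and 0.045 m and x of tin in the frame of board between -0.18 and 0.18 m and y of tin in the frame of board between -0.09 and 0.09 m and z of tin in the frame of board between 0.002 and 0.06 m and contact force between the fingers and batten below 0.1 N and contact force between the fingers and tin below 0.1 N and linear speed of each of tin, batten below 0.03 m/s and value of joint lid above 0.8 rad), for 0.2 s.
2. every ornament lies inside the box, with the lid still open (x of cast1 in the frame of box between -0.092 and 0.092 m and y of cast1 in the frame of box between -0.147 and 0.147 m and z of cast1 in the frame of box between 0 and 0.066 m and x of cast2 in the frame of box between -0.092 and 0.092 m and y of cast2 in the frame of box between -0.147 and 0.147 m and z of cast2 in the frame of box between 0 and 0.066 m and x of cast3 in the frame of box between -0.092 and 0.092 m and y of cast3 in the frame of box between -0.147 and 0.147 m and z of cast3 in the frame of box between 0 and 0.066 m and x of cast4 in the frame of box between -0.092 and 0.092 m and y of cast4 in the frame of box between -0.147 and 0.147 m and z of cast4 in the frame of box between 0 and 0.066 m and x of cast5 in the frame of box between -0.092 and 0.092 m and y of cast5 in the frame of box between -0.147 and 0.147 m and z of cast5 in the frame of box between 0 and 0.066 m and value of joint lid above 0.8 rad), for 0.2 s.
At the end, for the whole second after the job is handed in: the batten and the tin rest on the board (their origins over it), every ornament present lies inside the box below its rim, the lid is closed to within 0.05 rad, all at rest (x of batten in the frame of board between -0.14 and 0.14 m and y of batten in the frame of board between -0.09 and 0.09 m and z of batten in the frame of board between 0.002 and 0.045 m and x of tin in the frame of board between -0.18 and 0.18 m and y of tin in the frame of board between -0.09 and 0.09 m and z of tin in the frame of board between 0.002 and 0.06 m and x of cast1 in the frame of box between -0.092 and 0.092 m and y of cast1 in the frame of box between -0.147 and 0.147 m and z of cast1 in the frame of box between 0 and 0.066 m and x of cast2 in the frame of box between -0.092 and 0.092 m and y of cast2 in the frame of box between -0.147 and 0.147 m and z of cast2 in the frame of box between 0 and 0.066 m and x of cast3 in the frame of box between -0.092 and 0.092 m and y of cast3 in the frame of box between -0.147 and 0.147 m and z of cast3 in the frame of box between 0 and 0.066 m and x of cast4 in the frame of box between -0.092 and 0.092 m and y of cast4 in the frame of box between -0.147 and 0.147 m and z of cast4 in the frame of box between 0 and 0.066 m and x of cast5 in the frame of box between -0.092 and 0.092 m and y of cast5 in the frame of box between -0.147 and 0.147 m and z of cast5 in the frame of box between 0 and 0.066 m and linear speed of each of cast1, cast2, cast3, cast4, cast5, tin, batten below 0.03 m/s and value of joint lid below 0.05 rad); the robot touches nothing.
It fails at once if the lid is slammed (closing faster than 2.5 rad/s) (velocity of joint lid below -2.5 rad/s).
It fails at once if a bystander is moved by more than 60 mm (distance of any of tape, mug, glue, brush, spatula, mallet, jar from where it was at the start of the episode above 0.06 m).
Of cast1, cast2, cast3, cast4, cast5 only 3 to 5 are there at a start; the rules pass over those that are not, and their reading is None.
At some moment in a run one of cast1, cast2, cast3, cast4, cast5 may be knocked a few centimetres aside while the robot is not near it.
Once in a run the grip may slacken for a moment while it holds something.
It also fails if it takes over 210 s, if anything falls off the work surface, if the arm or the gripper's body presses on something with over 40 N, if the wrist force passes 120 N, or if a joint passes its speed limit or range.

## Working session

There is one attempt and no reset: what is moved stays moved. The work goes in short steps, Python scripts to look and compute and a tool call to move; the robot and the scene stay as the last step left them, time stands still between calls to the robot, and variables do not carry over. Pictures are saved under pics/ and viewed, and the job is handed in when it is done.

Besides the shell and the picture viewer there is one more tool, called as a command line: name --argument value ..., lists and objects as JSON in quotes. send_rows: Moves the arm, as the interface text tells. Its arguments: {"type":"object","properties":{"moves":{"type":"array","items":{"type":"array"}}},"required":["moves"]}

```bash
ls; mkdir -p pics; python3 - <<'E'
from plant import bot, viewer, find_in, spot_point
import cv2
print(bot.get_obs())
for n in ("scene","top","wrist"):
    cv2.imwrite(f"pics/{n}0.png",viewer.capture(n)); m=viewer.camera_model(n); print(n,m)
E
```

```text
pics
{'time': 0.0, 'joint_positions': array([ 1.18697077e+00,  3.42716347e-01,  1.52501113e+00, -2.95254358e-05,
        1.27542653e+00, -1.46007285e-01]), 'dq': array([-6.88478298e-05, -5.60882797e-04, -6.57580364e-04,  3.46629809e-04,
       -2.47328681e-04, -1.10980447e-03]), 'tau': array([-3.74082538e-04, -4.31237340e+01, -2.44224000e+01,  7.17547699e-02,
        5.59571455e-02, -7.32491162e-05]), 'tool_pos': array([123.52716144, 509.86891664, 248.05031402]), 'tcp_rot': array([-1.57234518e+00,  1.99227597e-04, -2.37809812e-01]), 'contact_force': array([-0.2633648 ,  0.91476424,  0.40684823]), 'moment': array([-0.04119208, -0.01114292, -0.00077652]), 'grip_width': 92.02298167664789}
scene {'fx': 449.5181229494318, 'fy': 449.5181229494318, 'cx': 320.9616918972753, 'cy': 204.9799256247685, 'rvec': array([ 1.76374378,  1.76613369, -0.70636357]), 'tvec': array([ -45.01065236, -333.72888224, 1677.05927853])}
top {'fx': 412.0114622201768, 'fy': 412.0114622201768, 'cx': 323.07854512601307, 'cy': 198.42358354830745, 'rvec': array([ 2.17273909, -2.18321426,  0.07970099]), 'tvec': array([  46.00750198,  552.88709323, 1253.56158612])}
wrist {'fx': 356.5105477882111, 'fy': 356.5105477882111, 'cx': 315.39789122613155, 'cy': 206.66981548860565, 'rvec': array([-2.27203165, -1.78534793, -0.27192981]), 'tvec': array([-523.83169475,  -37.11011174,  391.41914525])}
```

View pics/scene0.png

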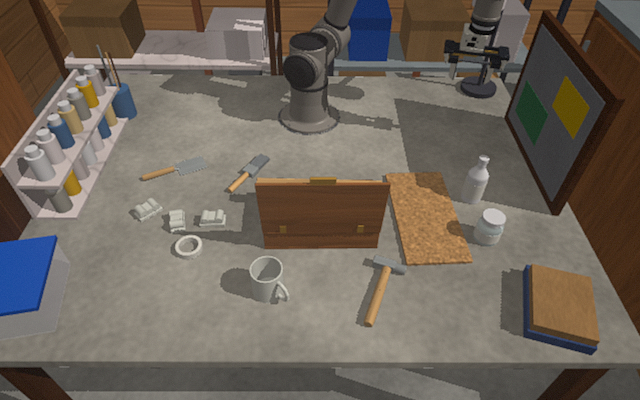

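View pics/top0.png

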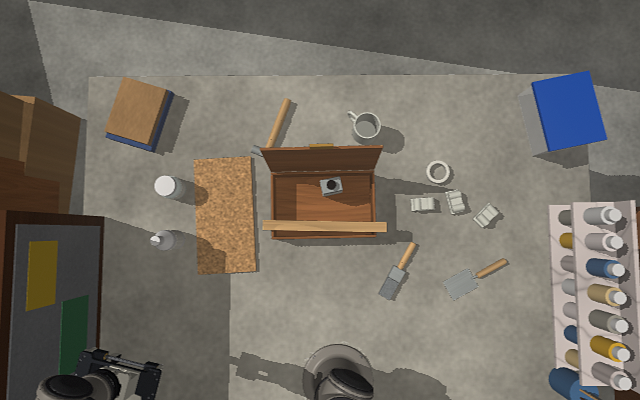

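View pics/wrist0.png

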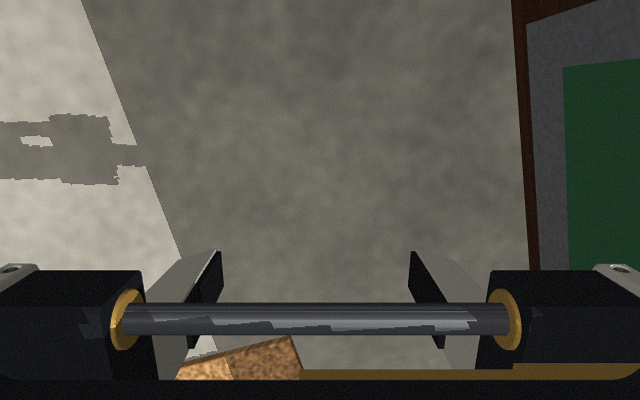

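The scene view shows three ornaments at (147,209), (177,220) and (212,218), with the tape at (188,246). In the top view the box is at about (323,205), the batten runs along row 226, the tin is at (331,186) and the board is at (225,214).

```bash
cat > h.py <<'E'
from plant import bot, viewer, find_in, spot_point
import cv2, numpy as np
from scipy.spatial.transform import Rotation as R
def cam(n):
    m=viewer.camera_model(n); K=np.array([[m['fx'],0,m['cx']],[0,m['fy'],m['cy']],[0,0,1.]])
    return K,np.array(m['rvec']),np.array(m['tvec'])
def back(n,uv,z,c=None):
    K,r,t=c or cam(n); Rm=cv2.Rodrigues(r)[0]; d=Rm.T@np.linalg.inv(K)@np.array([uv[0],uv[1],1.]); o=-Rm.T@t
    return o+d*(z-o[2])/d[2]
def proj(n,P,c=None):
    K,r,t=c or cam(n); return cv2.projectPoints(np.float64(P).reshape(-1,1,3),r,t,K,None)[0].reshape(-1,2)
E
python3 - <<'E'
from h import *
i=viewer.capture("top"); s=viewer.capture("scene"); 
cv2.imwrite("pics/t1a.png",cv2.resize(i[130:290,180:400],None,fx=3.6,fy=3.6,interpolation=cv2.INTER_CUBIC))
cv2.imwrite("pics/t1b.png",cv2.resize(i[130:250,380:530],None,fx=5,fy=5,interpolation=cv2.INTER_CUBIC))
for th in ("box","lid","board","batten","tin","cast1","tape","mug","spatula","brush","mallet"):
    a=find_in("top",th)[:6]; b=spot_point("top",th)[:6]
    print(th,[(np.round(x['extent']),round(x['conf'],2)) for x in a],[(np.round(x['point'],1),round(x['conf'],2),np.round(back("top",x['point'],0))) for x in b])
for th in ("lid_hinge","lid_edge"):
    for n in ("top","scene"):print(th,n,spot_point(n,th)[:2])
print(spot_point("scene","cast1"))
E
```

```text
box [(array([324., 193., 124.,  95.]), 0.87)] [(array([322.2, 208. ]), 0.8, array([525.,  46.,   0.]))]Traceback (most recent call last):
  File "<stdin>", line 6, in <module>
ValueError: it knows: batten, board, box, brush, cast, glue, jar, lid_edge, lid_hinge, mallet, mug, spatula, tape, tin
```

View pics/t1a.png

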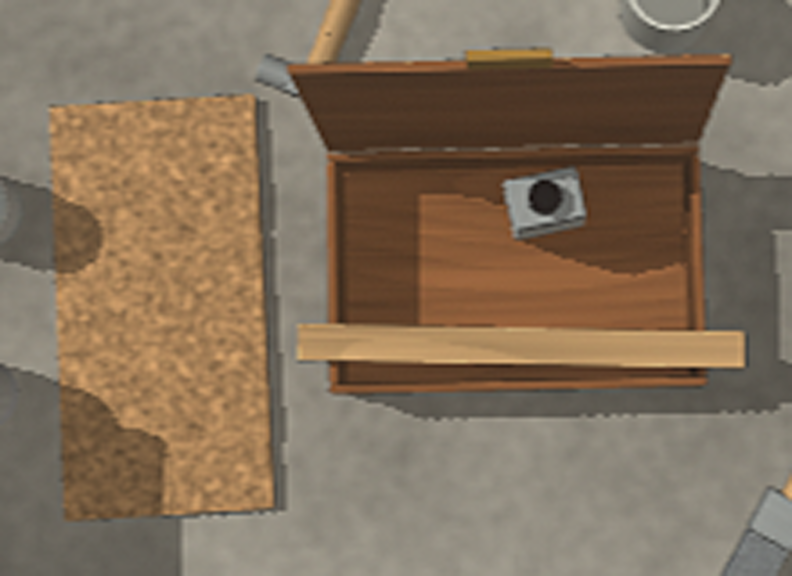

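View pics/t1b.png

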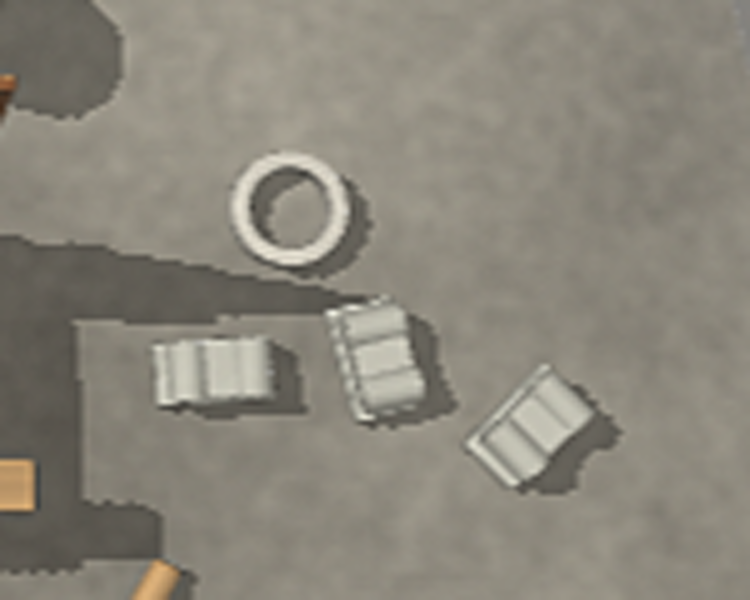

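```bash
python3 - <<'E'
from h import *
c=cam("top"); viewer.capture("top"); viewer.capture("scene")
def A(x,y): return (180+(x+.5)/3.6-.5,130+(y+.5)/3.6-.5)
def B(x,y): return (380+(x+.5)/5-.5,130+(y+.5)/5-.5)
S={"box":(75,A,[(330,152),(697,147),(705,383),(333,392)]),"batten":(97,A,[(298,324),(744,333),(744,367),(298,360)]),
"tin":(106,A,[(503,181),(575,169),(584,214),(515,234)]),"cap":(119,A,[(545,196)]),"board":(12,A,[(50,107),(254,95),(275,508),(65,520)]),
"cA":(10,B,[(153,345),(272,337),(272,400),(157,405)]),"cB":(10,B,[(325,312),(408,303),(424,405),(357,422)]),"cC":(10,B,[(545,365),(597,410),(515,488),(465,443)]),"tape":(20,B,[(290,210)]),"brushhandle":(5,B,[(165,570)])}
for k,(z,f,p) in S.items():
    P=np.array([back("top",f(*q),z,c)[:2] for q in p]); print(k,P.round(0).tolist(),P.mean(0).round(1),[np.round(np.linalg.norm(P[i]-P[i-1])) for i in range(len(P))], [np.round(np.degrees(np.arctan2(*(P[i]-P[i-1])[::-1]))) for i in range(len(P))])
for n in ("top","scene"):
  for th in ("cast","board","batten","tin","tape","lid_hinge","lid_edge","box"):
    print(n,th,[(np.round(x['point'],1),round(x['conf'],2),np.round(back(n,x['point'],{"lid_hinge":75,"batten":75,"tin":8}.get(th,0)))) for x in spot_point(n,th)[:4]])
E
```

```text
box [[629.0, 197.0], [632.0, -107.0], [437.0, -111.0], [431.0, 194.0]] [532.3  43.3] [np.float64(198.0), np.float64(304.0), np.float64(195.0), np.float64(304.0)] [np.float64(1.0), np.float64(-90.0), np.float64(-179.0), np.float64(91.0)]
batten [[486.0, 219.0], [477.0, -140.0], [450.0, -140.0], [457.0, 219.0]] [467.7  39.8] [np.float64(29.0), np.float64(359.0), np.float64(27.0), np.float64(359.0)] [np.float64(0.0), np.float64(-91.0), np.float64(179.0), np.float64(89.0)]
tin [[600.0, 53.0], [610.0, -5.0], [573.0, -12.0], [557.0, 44.0]] [585.2  20.2] [np.float64(44.0), np.float64(59.0), np.float64(37.0), np.float64(58.0)] [np.float64(12.0), np.float64(-81.0), np.float64(-169.0), np.float64(106.0)]
cap [[587.0, 20.0]] [586.5  19.8] [np.float64(0.0)] [np.float64(0.0)]
board [[679.0, 451.0], [689.0, 272.0], [331.0, 251.0], [322.0, 431.0]] [505.5 351.3] [np.float64(358.0), np.float64(179.0), np.float64(358.0), np.float64(180.0)] [np.float64(3.0), np.float64(-87.0), np.float64(-177.0), np.float64(93.0)]
cA [[552.0, -229.0], [557.0, -303.0], [517.0, -302.0], [515.0, -230.0]] [ 535.2 -265.8] [
[... 1698 characters left out ...]
cene cast [(array([213.6, 219.9]), 0.92, array([ 528., -269.,    0.])), (array([177.7, 223.3]), 0.88, array([ 542., -369.,    0.])), (array([151.3, 213.2]), 0.69, array([ 503., -455.,   -0.]))]
scene board [(array([422.5, 210.8]), 0.96, array([487., 346.,   0.]))]
scene batten []
scene tin [(array([320.1, 185. ]), 0.58, array([386.,  41.,   8.]))]
scene tape [(array([187.5, 252.6]), 0.9, array([ 649., -320.,    0.])), (array([178.5, 168.8]), 0.36, array([ 305., -419.,    0.]))]
scene lid_hinge [(array([322. , 183.5]), 0.18, array([451.,  46.,  75.]))]
scene lid_edge [(array([324.3, 184.5]), 0.58, array([375.,  54.,   0.]))]
scene box [(array([321.2, 223.9]), 0.86, array([542.,  44.,   0.]))]
```

```bash
cat >> h.py <<'E'
def to(x,y,z,yaw=None):
    "tool-frame shift (mm) and turn (deg) from the present pose to a target"
    o=bot.get_obs(); r=R.from_euler('xyz',o['tcp_rot']); p=o['tool_pos']
    s=r.inv().apply(np.array([x,y,z])-p)
    out=[s.round(1)]
    if yaw is not None:
        t=R.from_euler('xyz',[-np.pi/2,0,np.radians(yaw)]); out.append(np.degrees((r.inv()*t).as_rotvec()).round(1))
    return out
def st():
    o=bot.get_obs(); print("t",round(o['time'],2),"p",o['tool_pos'].round(1),"rpy",np.degrees(o['tcp_rot']).round(1),"F",o['contact_force'].round(1),"w",round(o['grip_width'],1),"q",o['joint_positions'].round(2))
E
python3 - <<'E'
from h import *
c=cam("top")
b=np.radians(.9)
for th in (1.6,1.65,1.7,1.75,1.8):
    print(th,proj("top",[532+100-200*np.cos(th)-8*0,44+1.5,75.5+200*np.sin(th)],c))
viewer.capture("top")
for th in ("glue","jar","mug","mallet"):
    print(th,[(np.round(x['point'],1),round(x['conf'],2),np.round(back("top",x['point'],0))) for x in spot_point("top",th)[:2]])
st(); print(to(300,330,260),to(468,40,230,-91.3))
E
```

```text
1.6 [[321.42006933 156.60493633]]
1.65 [[321.40540074 152.69933399]]
1.7 [[321.39290924 148.8589831 ]]
1.75 [[321.38263225 145.09857558]]
1.8 [[321.37459499 141.43222385]]
glue [(array([175.6, 238. ]), 0.79, array([433., 506.,   0.])), (array([322.1, 167.9]), 0.34, array([652.,  46.,   0.]))]
jar [(array([174.2, 191.1]), 0.86, array([580., 514.,   0.]))]
mug [(array([361.7, 131.3]), 0.81, array([769., -81.,   0.])), (array([321. , 146.2]), 0.46, array([722.,  49.,   0.]))]
mallet [(array([278.4, 126.7]), 0.72, array([786., 185.,   0.])), (array([324.1, 226.6]), 0.54, array([466.,  41.,   0.]))]
t 1.55 p [123.6 510.3 248.7] rpy [-90.   -0.  -13.6] F [-0.4 -0.   0. ] w 92.0 q [ 1.19  0.34  1.52  0.    1.28 -0.15]
[array([ 213.9,  -11.3, -133.7])] [array([ 445.4,   18.7, -375.9]), array([-0. , 77.7, -0. ])]
```

send_rows --moves '[[[37,0,-31.3],[0,0,0],91],[[37,0,-31.3],[0,0,0],91],[[37,0,-31.3],[0,0,0],91],[[37,0,-31.3],[0,0,0],91],[[37,0,-31.3],[0,0,0],91],[[37,0,-31.3],[0,0,0],91],[[37,0,-31.3],[0,0,0],91],[[37,0,-31.3],[0,0,0],91],[[37,0,-31.3],[0,0,0],91],[[37,0,-31.3],[0,0,0],91],[[37,0,-31.3],[0,0,0],91],[[37,0,-31.3],[0,0,0],91],[[0,0,0],[0,10,0],91],[[0,0,0],[0,10,0],91],[[0,0,0],[0,10,0],91],[[0,0,0],[0,10,0],91],[[0,0,0],[0,10,0],91],[[0,0,0],[0,10,0],91],[[0,0,0],[0,10,0],91],[[0,0,0],[0,8,0],91]]'

```text
time: 4.05
tool_pos: [479.3, 25.1, 249.9]
tcp_rot: [-1.564, 0.004, -1.644]
contact_force: [-0.3, 0.1, -0.0]
grip_width: 91.1
```

```bash
python3 - <<'E'
from h import *
st(); print(to(468,40,230,-91.3)); print(to(468,40,90,-91.3))
cv2.imwrite("pics/w1.png",viewer.capture("wrist"))
print(spot_point("wrist","batten")[:2], proj("wrist",[468,40,75]))
E
```

```text
t 4.05 p [479.3  25.1 249.9] rpy [-89.6   0.2 -94.2] F [-0.3  0.1 -0. ] w 91.1 q [-0.11  0.25  1.65  0.    1.23 -0.04]
[array([-13.9,  19.9, -12.5]), array([-0.4, -2.9, -0.2])]
[array([-13.4, 159.9, -13.5]), array([-0.4, -2.9, -0.2])]
[{'point': [298.9, 176.8], 'conf': 0.75}] [[300.1113251  174.30639002]]
```

View pics/w1.png

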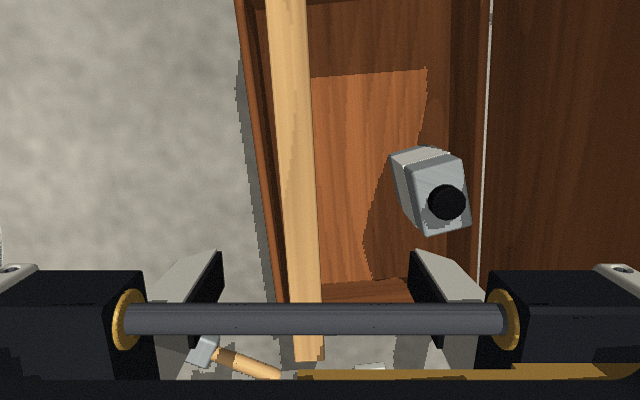

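send_rows --moves '[[[-14,20,-12.5],[0,-2.9,0],91],[[0,30,0],[-0.4,0,0],80],[[0,30,0],[0,0,0],80],[[0,30,0],[0,0,0],80],[[0,20,0],[0,0,0],80],[[0,10,0],[0,0,0],80],[[0,5,0],[0,0,0],80],[[0,0,0],[0,0,0],80]]'

```text
time: 5.15
tool_pos: [469.9, 40.8, 102.5]
tcp_rot: [-1.565, 0.003, -1.563]
contact_force: [-0.3, -0.2, 1.2]
grip_width: 79.9
```

```bash
python3 - <<'E'
from h import *
st(); print(to(468,40,101,-91.3))
E
```

```text
t 5.15 p [469.9  40.8 102.5] rpy [-89.7   0.2 -89.6] F [-0.3 -0.2  1.2] w 79.9 q [-0.08  0.43  1.87  0.    0.85 -0.09]
[array([ 0.8,  1.4, -1.9]), array([-0.3,  1.7, -0.2])]
```

send_rows --moves '[[[0.8,1.4,-1.9],[0,1.7,0],80],[[0,0,0],[0,0,0],25],[[0,0,0],[0,0,0],20],[[0,0,0],[0,0,0],20],[[0,0,0],[0,0,0],20],[[0,0,0],[0,0,0],20]]'

```text
time: 5.9
tool_pos: [469.0, 39.8, 102.8]
tcp_rot: [-1.562, 0.003, -1.594]
contact_force: [-0.9, 0.8, 0.2]
grip_width: 34.7
```

send_rows --moves '[[[0,0,0],[0,0,0],20],[[0,0,0],[0,0,0],20],[[0,-10,0],[0,0,0],20],[[0,-30,0],[0,0,0],20],[[0,-40,0],[0,0,0],20],[[0,-40,0],[0,0,0],20],[[0,-20,0],[0,0,0],20]]'

```text
time: 6.78
tool_pos: [466.5, 39.5, 247.5]
tcp_rot: [-1.566, 0.003, -1.594]
contact_force: [0.8, -0.1, -0.6]
grip_width: 29.8
```

```bash
python3 - <<'E'
from h import *
st(); print(to(430,330,235,-91.3))
cv2.imwrite("pics/s2.png",viewer.capture("scene"))
E
```

```text
t 6.78 p [466.5  39.5 247.5] rpy [-89.7   0.2 -91.3] F [ 0.8 -0.1 -0.6] w 29.8 q [-0.08  0.24  1.68  0.    1.22 -0.06]
[array([-289.5,   13.2,  -43.3]), array([-0.3, -0. , -0.2])]
```

View pics/s2.png

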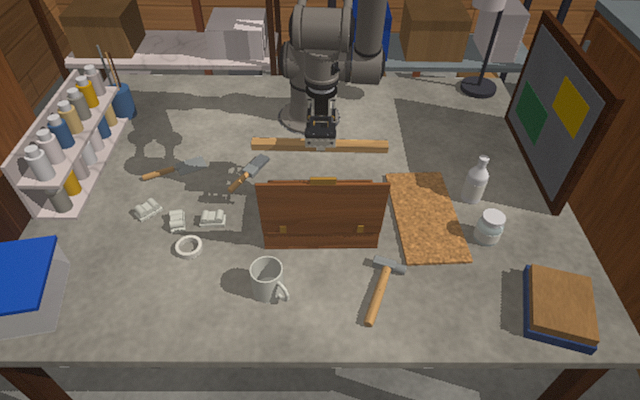

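The batten is held, spanning columns 250–388 at row 145. Next I carry it over to the board and turn it.

send_rows --moves '[[[-36,0,-5.4],[0,0,0],20],[[-36,0,-5.4],[0,0,0],20],[[-36,0,-5.4],[0,0,0],20],[[-36,0,-5.4],[0,0,0],20],[[-36,0,-5.4],[0,0,0],20],[[-36,0,-5.4],[0,0,0],20],[[-36,0,-5.4],[0,0,0],20],[[-36,0,-5.4],[0,0,0],20],[[0,0,0],[0,-10,0],20],[[0,0,0],[0,-10,0],20],[[0,0,0],[0,-10,0],20],[[0,0,0],[0,-10,0],20],[[0,0,0],[0,-10,0],20],[[0,0,0],[0,-10,0],20],[[0,0,0],[0,-10,0],20],[[0,0,0],[0,-10,0],20],[[0,0,0],[0,-10,0],20],[[0,0,0],[0,-4,0],20]]'

```text
time: 9.07
tool_pos: [425.5, 336.2, 243.3]
tcp_rot: [-1.574, 0.001, 0.1]
contact_force: [0.7, 0.0, -1.2]
grip_width: 29.5
```

```bash
python3 - <<'E'
from h import *
st(); print(to(505,312,240,3.3)); print(to(505,312,40,3.3))
E
```

```text
t 9.07 p [425.5 336.2 243.3] rpy [-90.2   0.1   5.7] F [ 0.7  0.  -1.2] w 29.5 q [ 0.53  0.38  1.48 -0.    1.28 -1.14]
[array([ 76.7,   3.3, -32.1]), array([ 0.2,  2.4, -0. ])]
[array([ 76.9, 203.3, -31.4]), array([ 0.2,  2.4, -0. ])]
```

send_rows --moves '[[[38,0,-16],[0,2.4,0],20],[[38,0,-16],[0,0,0],20],[[0,40,0],[0,0,0],20],[[0,40,0],[0,0,0],20],[[0,40,0],[0,0,0],20],[[0,40,0],[0,0,0],20],[[0,20,0],[0,0,0],20],[[0,5,0],[0,0,0],20],[[0,0,0],[0,0,0],20]]'

```text
time: 10.2
tool_pos: [504.6, 308.2, 50.3]
tcp_rot: [-1.575, 0.004, 0.058]
contact_force: [0.4, -0.8, -1.2]
grip_width: 29.7
```

```bash
python3 - <<'E'
from h import *
st(); print(to(505,312,41,3.3))
E
```

```text
t 10.2 p [504.6 308.2  50.3] rpy [-90.2   0.2   3.3] F [ 0.4 -0.8 -1.2] w 29.7 q [ 0.42  0.68  1.56 -0.    0.91 -1.21]
[array([0.6, 9.3, 3.8]), array([ 0.2,  0. , -0.2])]
```

send_rows --moves '[[[0,5,0],[0,0,0],20],[[0,3,0],[0,0,0],20],[[0,0,0],[0,0,0],20]]'

```text
time: 10.58
tool_pos: [505.8, 308.8, 44.2]
tcp_rot: [-1.573, -0.0, 0.058]
contact_force: [-0.2, 0.0, -0.6]
grip_width: 29.8
```

send_rows --moves '[[[0,3,0],[0,0,0],20],[[0,2,0],[0,0,0],20],[[0,0,0],[0,0,0],20]]'

```text
time: 10.95
tool_pos: [506.1, 308.9, 39.9]
tcp_rot: [-1.573, -0.001, 0.058]
contact_force: [-0.7, 0.5, 0.0]
grip_width: 29.5
```

send_rows --moves '[[[0,2,0],[0,0,0],20],[[0,0,0],[0,0,0],20]]'

```text
time: 11.2
tool_pos: [506.3, 308.9, 40.1]
tcp_rot: [-1.573, -0.002, 0.058]
contact_force: [0.0, -0.2, -0.9]
grip_width: 29.5
```

send_rows --moves '[[[0,0,0],[0,0,0],60],[[0,0,0],[0,0,0],60],[[0,0,0],[0,0,0],60],[[0,0,0],[0,0,0],60],[[0,-10,0],[0,0,0],60],[[0,-40,0],[0,0,0],91],[[0,-40,0],[0,0,0],91],[[0,-40,0],[0,0,0],91],[[0,-40,0],[0,0,0],91],[[0,-40,0],[0,0,0],91],[[0,0,-40],[0,0,0],91],[[0,0,-40],[0,0,0],91],[[0,0,-40],[0,0,0],91],[[0,0,-40],[0,0,0],91],[[0,0,-40],[0,0,0],91]]'

```text
time: 13.08
tool_pos: [517.5, 106.7, 264.8]
tcp_rot: [-1.571, -0.012, 0.064]
contact_force: [0.4, -0.3, -0.0]
grip_width: 91.5
```

```bash
python3 - <<'E'
from h import *
st(); i=viewer.capture("top")
cv2.imwrite("pics/t3.png",cv2.resize(i[130:290,180:400],None,fx=3.6,fy=3.6,interpolation=cv2.INTER_CUBIC))
cv2.imwrite("pics/w3.png",viewer.capture("wrist"))
E
```

```text
t 13.07 p [517.5 106.7 264.8] rpy [-90.   -0.7   3.7] F [ 0.4 -0.3 -0. ] w 91.5 q [ 0.06  0.33  1.5  -0.    1.3  -1.58]
```

View pics/t3.png

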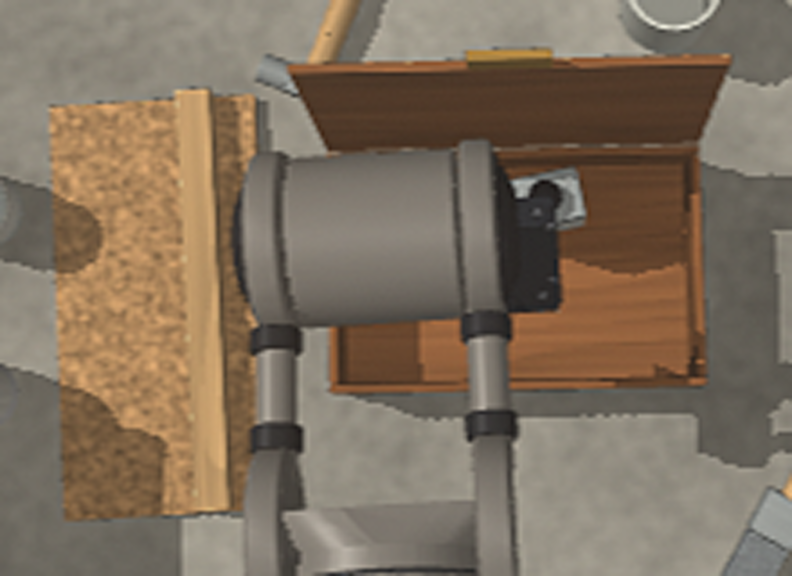

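View pics/w3.png

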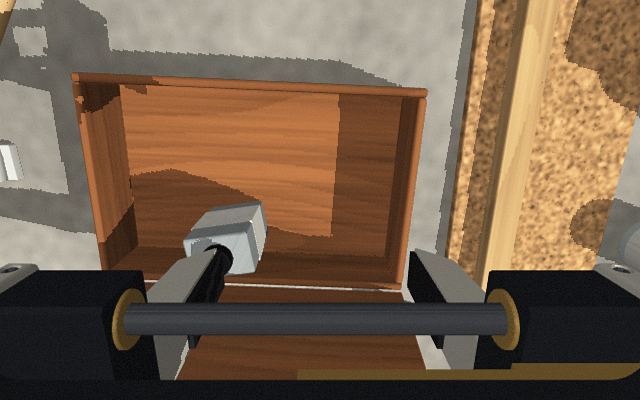

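```bash
python3 - <<'E'
from h import *
print(to(582,20,255,7), to(582,20,92,7))
E
```

```text
[array([ 58.9,  10.6, -88.4]), array([ 0.1, -3.6,  0.7])] [array([ 57. , 173.6, -88.2]), array([ 0.1, -3.6,  0.7])]
```

send_rows --moves '[[[20,3,-29.5],[0,0,0],91],[[20,3,-29.5],[0,0,0],91],[[20,3,-29.5],[0,0,0],91],[[0,20,0],[0,-3.6,0.7],91],[[0,30,0],[0,0,0],91],[[0,0,0],[0,0,0],91]]'

```text
time: 13.92
tool_pos: [585.8, 20.0, 209.5]
tcp_rot: [-1.571, -0.004, 0.125]
contact_force: [-0.4, -0.5, -0.5]
grip_width: 90.9
```

```bash
python3 - <<'E'
from h import *
st();print(to(582,20,200,7), to(582,20,92,7))
i=viewer.capture("scene")
cv2.imwrite("pics/s4.png",cv2.resize(i[60:280,220:480],None,fx=3,fy=3)); cv2.imwrite("pics/w4.png",viewer.capture("wrist"))
E
```

```text
t 13.93 p [585.8  20.  209.5] rpy [-90.   -0.3   7.2] F [-0.4 -0.5 -0.5] w 90.9 q [-0.1   0.48  1.41  0.    1.24 -1.79]
[array([-3.9,  9.5,  0.4]), array([0. , 0.2, 0.3])] [array([ -4.3, 117.5,   0.5]), array([0. , 0.2, 0.3])]
```

View pics/s4.png

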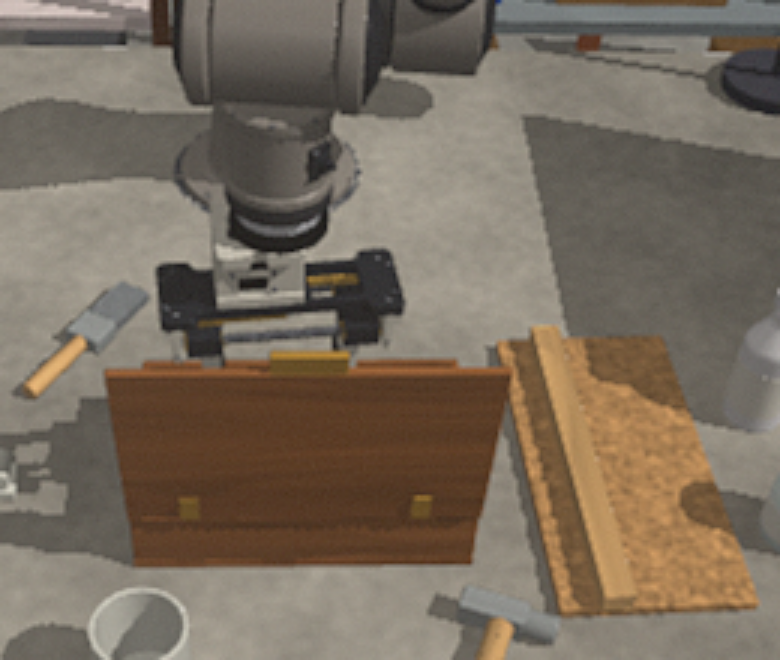

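View pics/w4.png

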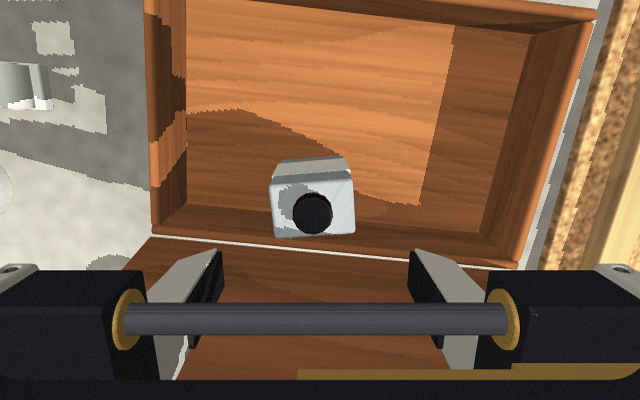

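The tin's cap is at (313,213), midway between the jaws, and the tin is square to them. I'll go down.

send_rows --moves '[[[-4,20,0],[0,0,0],91],[[0,25,0],[0,0,0],91],[[0,25,0],[0,0,0],91],[[0,25,0],[0,0,0],91],[[0,12,0],[0,0,0],91],[[0,8,0],[0,0,0],91],[[0,0,0],[0,0,0],91]]'

```text
time: 14.9
tool_pos: [591.8, 21.2, 106.7]
tcp_rot: [-1.577, -0.031, 0.127]
contact_force: [0.3, -1.0, 0.8]
grip_width: 91.2
```

```bash
python3 - <<'E'
from h import *
st();print(to(583,20,92,7))
E
```

```text
t 14.9 p [591.8  21.2 106.7] rpy [-90.3  -1.8   7.3] F [ 0.3 -1.   0.8] w 91.2 q [-0.09  0.59  1.54  0.    0.98 -1.79]
[array([-9.3, 14.5, -0. ]), array([0.3, 0.3, 1.8])]
```

send_rows --moves '[[[-9.3,5,0],[0,0,1.8],91],[[0,10,0],[0,0,0],91],[[0,0,0],[0,0,0],91]]'

```text
time: 15.28
tool_pos: [582.8, 19.8, 92.1]
tcp_rot: [-1.577, 0.001, 0.127]
contact_force: [0.1, -0.6, -0.3]
grip_width: 91.1
```

send_rows --moves '[[[0,0,0],[0,0,0],70],[[0,0,0],[0,0,0],50],[[0,0,0],[0,0,0],50],[[0,0,0],[0,0,0],50],[[0,0,0],[0,0,0],50],[[0,0,0],[0,0,0],50]]'

```text
time: 16.02
tool_pos: [583.3, 19.5, 92.5]
tcp_rot: [-1.578, -0.0, 0.127]
contact_force: [0.7, -0.3, -0.4]
grip_width: 60.9
```

send_rows --moves '[[[0,0,0],[0,0,0],50],[[0,-10,0],[0,0,0],50],[[-2,-25,0],[0,0,0],50],[[-4,-25,0],[0,0,0],50],[[-4,-25,0],[0,0,0],50],[[-4,-25,0],[0,0,0],50],[[-4,-25,0],[0,0,0],50],[[-4,-15,0],[0,0,0],50],[[0,0,0],[0,0,0],50]]'

```text
time: 17.15
tool_pos: [558.6, 18.8, 247.7]
tcp_rot: [-1.575, 0.005, 0.128]
contact_force: [-0.1, 0.6, -4.1]
grip_width: 60.8
```

```bash
python3 - <<'E'
from h import *
st();print(to(540,395,240,5),to(540,395,97,5))
E
```

```text
t 17.15 p [558.6  18.8 247.7] rpy [-90.3   0.3   7.3] F [-0.1  0.6 -4.1] w 60.8 q [-0.1   0.41  1.43 -0.01  1.31 -1.8 ]
[array([ 29.5,   5.8, 375.5]), array([ 0.3,  2.3, -0.3])] [array([ 30.2, 148.8, 376.2]), array([ 0.3,  2.3, -0.3])]
```

send_rows --moves '[[[2.7,0,34],[0,0,0],50],[[2.7,0,34],[0,0,0],50],[[2.7,0,34],[0,0,0],50],[[2.7,0,34],[0,0,0],50],[[2.7,0,34],[0,0,0],50],[[2.7,0,34],[0,0,0],50],[[2.7,0,34],[0,0,0],50],[[2.7,0,34],[0,0,0],50],[[2.7,0,34],[0,0,0],50],[[2.7,0,34],[0,0,0],50],[[2.7,0,34],[0,0,0],50],[[0,0,0],[0,0,0],50]]'

```text
time: 18.65
tool_pos: [535.5, 404.0, 226.3]
tcp_rot: [-1.58, 0.033, 0.125]
contact_force: [0.3, -0.0, -2.8]
grip_width: 61.2
```

```bash
python3 - <<'E'
from h import *
st();print(to(530,388,97,5))
E
```

```text
t 18.65 p [535.5 404.  226.3] rpy [-90.5   1.9   7.2] F [ 0.3 -0.  -2.8] w 61.2 q [ 0.53  0.65  1.07  0.    1.45 -1.17]
[array([ -3.3, 129.6, -13.9]), array([ 0.6,  2.2, -1.9])]
```

send_rows --moves '[[[-3.3,25,-14],[0.5,2.2,-1.9],50],[[0,30,0],[0,0,0],50],[[0,30,0],[0,0,0],50],[[0,25,0],[0,0,0],50],[[0,8,0],[0,0,0],50],[[0,0,0],[0,0,0],50]]'

```text
time: 19.4
tool_pos: [532.1, 383.8, 99.8]
tcp_rot: [-1.577, 0.006, 0.084]
contact_force: [0.1, 0.4, -2.5]
grip_width: 60.8
```

```bash
python3 - <<'E'
from h import *
st();print(to(530,388,97,5))
cv2.imwrite("pics/s5.png",viewer.capture("scene")); cv2.imwrite("pics/w5.png",viewer.capture("wrist"))
E
```

```text
t 19.4 p [532.1 383.8  99.8] rpy [-90.4   0.3   4.8] F [ 0.1  0.4 -2.5] w 60.8 q [ 0.51  0.72  1.31 -0.    1.13 -1.14]
[array([-1.7,  2.8,  4.4]), array([ 0.4, -0.2, -0.3])]
```

View pics/s5.png

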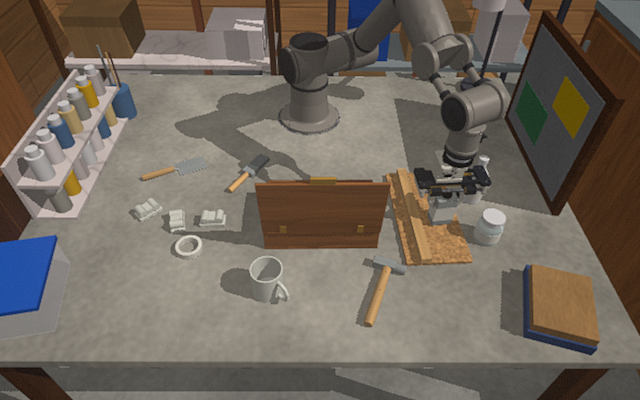

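View pics/w5.png

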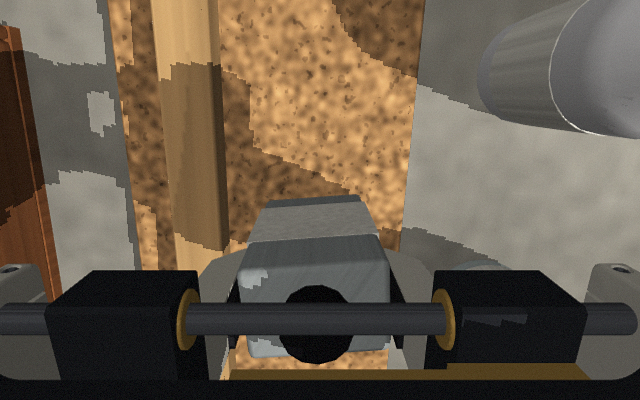

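send_rows --moves '[[[0,2,0],[0,0,0],50],[[0,1.5,0],[0,0,0],50],[[0,0,0],[0,0,0],50]]'

```text
time: 19.88
tool_pos: [533.6, 384.8, 99.8]
tcp_rot: [-1.575, -0.0, 0.084]
contact_force: [-0.1, -0.4, -3.8]
grip_width: 60.7
```

send_rows --moves '[[[0,4,0],[0,0,0],50],[[0,3,0],[0,0,0],50],[[0,0,0],[0,0,0],50]]'

```text
time: 20.25
tool_pos: [534.5, 384.9, 96.8]
tcp_rot: [-1.574, -0.004, 0.085]
contact_force: [-0.8, 0.6, -3.5]
grip_width: 60.7
```

send_rows --moves '[[[-1,3,0],[0,0,0],50],[[0,3,0],[0,0,0],50],[[0,0,0],[0,0,0],50]]'

```text
time: 20.62
tool_pos: [535.2, 385.0, 96.4]
tcp_rot: [-1.572, -0.011, 0.085]
contact_force: [0.6, 0.1, -3.8]
grip_width: 60.9
```

send_rows --moves '[[[-3,5,0],[0,0,0.6],50],[[0,4,0],[0,0,0],50],[[0,0,0],[0,0,0],50],[[0,0,0],[0,0,0],50]]'

```text
time: 21.12
tool_pos: [536.5, 385.2, 95.9]
tcp_rot: [-1.57, -0.013, 0.086]
contact_force: [0.0, 0.2, 0.8]
grip_width: 60.4
```

send_rows --moves '[[[0,0,0],[0,0,0],64],[[0,0,0],[0,0,0],70],[[0,0,0],[0,0,0],76],[[0,0,0],[0,0,0],76],[[0,-20,0],[0,0,0.7],76],[[0,-40,0],[0,0,0],91],[[0,-40,0],[0,0,0],91],[[0,-40,0],[0,0,0],91],[[0,-20,0],[0,0,0],91],[[0,0,0],[0,0,0],91]]'

```text
time: 22.38
tool_pos: [536.0, 385.1, 258.0]
tcp_rot: [-1.571, 0.003, 0.086]
contact_force: [0.5, 0.5, -0.8]
grip_width: 91.1
```

```bash
python3 - <<'E'
from h import *
st();print(to(500,0,260,0))
cv2.imwrite("pics/s6.png",viewer.capture("scene")); cv2.imwrite("pics/w6.png",viewer.capture("wrist"))
E
```

```text
t 22.38 p [536.  385.1 258. ] rpy [-90.    0.2   4.9] F [ 0.5  0.5 -0.8] w 91.1 q [ 0.51  0.6   1.08  0.    1.46 -1.15]
[array([ -68.9,   -1.7, -380.6]), array([ 0. ,  4.9, -0.2])]
```

View pics/s6.png

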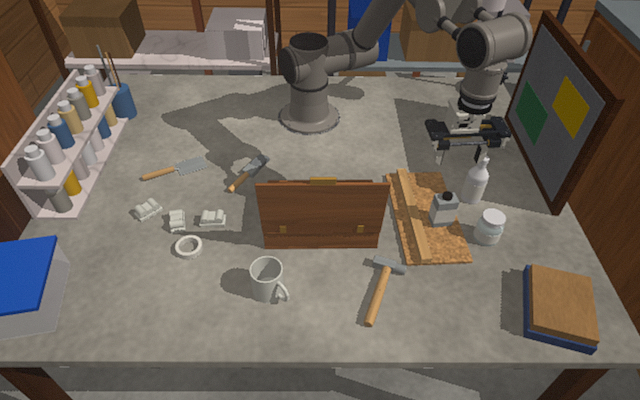

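The tin stands on the board at (443,208) and the batten beside it at (412,218). Next are the ornaments.

send_rows --moves '[[[-5.5,0,-48],[0,0,0],91],[[-5.5,0,-48],[0,0,0],91],[[-5.5,0,-48],[0,0,0],91],[[-5.5,0,-48],[0,0,0],91],[[-5.5,0,-48],[0,0,0],91],[[-5.5,0,-48],[0,0,0],91],[[-5.5,0,-48],[0,0,0],91],[[-5.5,0,-48],[0,0,0],91],[[-5.5,0,-48],[0,0,0],91],[[-5.5,0,-48],[0,0,0],91],[[-5.5,0,-48],[0,0,0],91],[[-5.5,0,-48],[0,0,0],91],[[-5.5,0,-48],[0,0,0],91],[[0,0,0],[0,0,0],91]]'

```text
time: 24.22
tool_pos: [508.2, -261.5, 233.5]
tcp_rot: [-1.565, 0.044, 0.089]
contact_force: [-0.2, 0.4, 0.1]
grip_width: 91.2
```

send_rows --moves '[[[0,0,0],[0,10,0],91],[[0,0,0],[0,10,0],91],[[0,0,0],[0,10,0],91],[[0,0,0],[0,10,0],91],[[0,0,0],[0,10,0],91],[[0,0,0],[0,10,0],91],[[0,0,0],[0,10,0],91],[[0,0,0],[0,10,0],91],[[0,0,0],[0,10,0],91],[[0,0,0],[0,0,0],91]]'

```text
time: 25.48
tool_pos: [504.0, -248.7, 219.8]
tcp_rot: [-1.635, 0.023, -1.527]
contact_force: [-0.2, -1.0, 0.3]
grip_width: 90.9
```

```bash
python3 - <<'E'
from h import *
st();print(to(533,-265,200,-87.5))
cv2.imwrite("pics/w7.png",viewer.capture("wrist"));c=cam("wrist");viewer.capture("top"); i=viewer.capture("scene")
print([(np.round(x['point'],1),round(x['conf'],2),np.round(back("wrist",x['point'],0,c))) for x in spot_point("wrist","cast")])
for n in("top","scene"):print([(np.round(x['point'],1),round(x['conf'],2),np.round(back(n,x['point'],0))) for x in spot_point(n,"cast")])
E
```

```text
t 25.48 p [ 504.  -248.7  219.8] rpy [-93.7   1.3 -87.5] F [-0.2 -1.   0.3] w 90.9 q [-0.58  0.47  1.41 -0.02  1.33 -0.62]
[array([18. , 17.6, 29.5]), array([ 3.7,  0.1, -1.3])]
[(array([356.3, 287.2]), 0.95, array([ 541., -365.,    0.])), (array([358.3, 202.4]), 0.89, array([ 535., -268.,    0.])), (array([314.9, 358. ]), 0.72, array([ 499., -463.,    0.]))]
[(array([422.1, 205.5]), 0.54, array([ 531., -267.,    0.])), (array([485.6, 216.7]), 0.37, array([ 495., -465.,    0.]))]
[(array([151.9, 215.1]), 0.9, array([ 511., -452.,    0.])), (array([176.8, 221.2]), 0.89, array([ 534., -374.,    0.])), (array([212.2, 221.5]), 0.85, array([ 535., -272.,    0.])), (array([320.7, 227.4]), 0.41, array([555.,  42.,   0.]))]
```

View pics/w7.png

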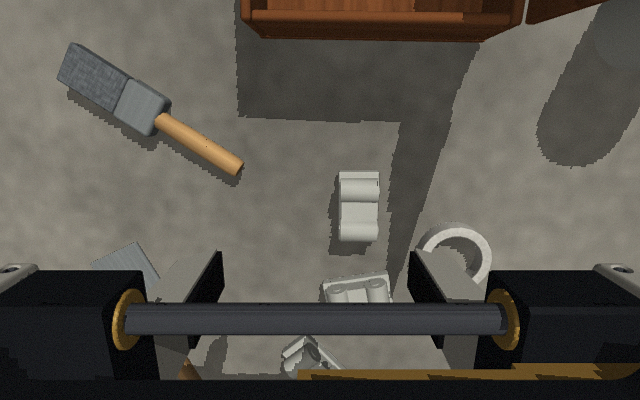

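The wrist view shows ornament A at (359,205), square to the jaws. The networks agree it is at about (535,-267).

send_rows --moves '[[[18,20,31],[3.7,0,-1.3],75],[[0,40,0],[0,0,0],75],[[0,40,0],[0,0,0],75],[[0,30,0],[0,0,0],75],[[0,0,0],[0,0,0],75]]'

```text
time: 26.4
tool_pos: [537.0, -267.8, 86.4]
tcp_rot: [-1.564, -0.005, -1.522]
contact_force: [0.4, 0.2, -0.1]
grip_width: 75.2
```

```bash
python3 - <<'E'
from h import *
st();print(to(535,-267,27,-87.5))
E
```

```text
t 26.4 p [ 537.  -267.8   86.4] rpy [-89.6  -0.3 -87.2] F [ 0.4  0.2 -0.1] w 75.2 q [-0.59  0.64  1.52  0.    0.98 -0.64]
[array([-1.1, 59.4, -2.4]), array([-0.4,  0.3,  0.3])]
```

send_rows --moves '[[[0,25,-2],[-0.4,0,0.3],75],[[0,20,0],[0,0,0],75],[[0,12,0],[0,0,0],75],[[0,2,0],[0,0,0],75],[[0,0,0],[0,0,0],75]]'

```text
time: 27.02
tool_pos: [539.1, -270.7, 32.9]
tcp_rot: [-1.562, -0.006, -1.52]
contact_force: [-0.1, 0.5, 0.6]
grip_width: 74.9
```

send_rows --moves '[[[-3.5,6,-4],[0,0,0],75],[[0,2,0],[0,0,0],65],[[0,0,0],[0,0,0],30],[[0,0,0],[0,0,0],30],[[0,0,0],[0,0,0],30],[[0,0,0],[0,0,0],30],[[0,0,0],[0,0,0],30]]'

```text
time: 27.9
tool_pos: [535.4, -267.6, 26.1]
tcp_rot: [-1.56, -0.007, -1.52]
contact_force: [-0.8, -0.4, -0.6]
grip_width: 39.4
```

send_rows --moves '[[[0,-10,0],[0,0,0],30],[[0,-30,0],[0,0,0],30],[[0,-40,0],[0,0,0],30],[[0,-40,0],[0,0,0],30],[[0,-40,0],[0,0,0],30],[[-41,0,0],[0,0,0],30],[[-41,0,0],[0,0,0],30],[[-41,0,0],[0,0,0],30],[[-41,0,0],[0,0,0],30],[[-41,0,0],[0,0,0],30],[[-41,0,0],[0,0,0],30],[[-41,0,0],[0,0,0],30],[[-41,0,0],[0,0,0],30],[[-41,0,0],[0,0,0],30],[[-30,0,0],[0,0,0],30],[[0,0,0],[0,0,0],30]]'

```text
time: 29.9
tool_pos: [512.7, 143.8, 197.9]
tcp_rot: [-1.55, -0.01, -1.522]
contact_force: [0.1, -0.7, -0.8]
grip_width: 39.2
```

```bash
python3 - <<'E'
from h import *
st();print(to(525,138,90,-89), to(525,138,38,-89))
E
```

```text
t 29.9 p [512.7 143.8 197.9] rpy [-88.8  -0.6 -87.2] F [ 0.1 -0.7 -0.8] w 39.2 q [ 0.14  0.39  1.6  -0.01  1.13  0.09]
[array([  5.4, 108.1,   9.7]), array([-1.2,  1.8,  0.5])] [array([  4.9, 160.1,   8.6]), array([-1.2,  1.8,  0.5])]
```

send_rows --moves '[[[5,20,9.5],[-1.2,1.8,0.5],30],[[0,35,0],[0,0,0],30],[[0,35,0],[0,0,0],30],[[0,25,0],[0,0,0],30],[[0,0,0],[0,0,0],30]]'

```text
time: 30.52
tool_pos: [524.9, 135.1, 83.2]
tcp_rot: [-1.566, -0.002, -1.556]
contact_force: [-0.2, -0.4, -1.0]
grip_width: 39.4
```

```bash
python3 - <<'E'
from h import *
st();print(to(525,138,38,-89))
cv2.imwrite("pics/w8.png",viewer.capture("wrist"))
E
```

```text
t 30.52 p [524.9 135.1  83.2] rpy [-89.7  -0.1 -89.1] F [-0.2 -0.4 -1. ] w 39.4 q [ 0.11  0.56  1.69 -0.    0.89  0.1 ]
[array([-3. , 45.2, -0.1]), array([-0.3, -0.1,  0.1])]
```

View pics/w8.png

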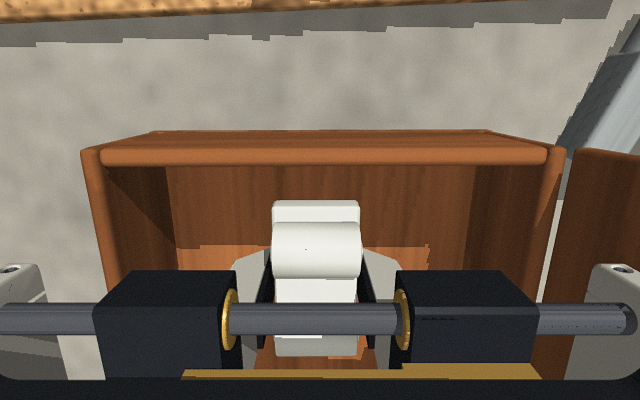

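send_rows --moves '[[[-2,20,0],[0,0,0],30],[[0,15,0],[0,0,0],30],[[0,7,0],[0,0,0],30],[[0,0,0],[0,0,0],30]]'

```text
time: 31.08
tool_pos: [529.7, 136.4, 46.1]
tcp_rot: [-1.555, -0.001, -1.557]
contact_force: [-0.4, 0.2, -0.4]
grip_width: 39.4
```

send_rows --moves '[[[0,7,-5],[-0.5,0,0],30],[[0,4,0],[0,0,0],30],[[0,0,0],[0,0,0],30]]'

```text
time: 31.45
tool_pos: [525.1, 136.4, 35.4]
tcp_rot: [-1.562, -0.001, -1.557]
contact_force: [0.4, 0.5, -1.1]
grip_width: 39.4
```

send_rows --moves '[[[0,0,0],[0,0,0],65],[[0,0,0],[0,0,0],65],[[0,0,0],[0,0,0],65],[[0,-10,0],[0,0,0],65],[[0,-40,0],[0,0,0],65],[[0,-40,0],[0,0,0],65],[[0,-40,0],[0,0,0],65],[[0,-40,0],[0,0,0],65],[[45,0,0],[0,0,0],65],[[45,0,0],[0,0,0],65],[[45,0,0],[0,0,0],65],[[45,0,0],[0,0,0],65],[[45,0,0],[0,0,0],65],[[45,0,0],[0,0,0],65],[[45,0,0],[0,0,0],75],[[45,0,0],[0,0,0],75],[[45,0,0],[0,0,0],75],[[45,0,0],[0,0,0],75],[[0,0,0],[0,0,0],75]]'

```text
time: 33.83
tool_pos: [531.3, -327.0, 225.9]
tcp_rot: [-1.546, -0.004, -1.554]
contact_force: [-0.2, -0.5, -0.2]
grip_width: 75.1
```

send_rows --moves '[[[45,0,0],[0,0,0],75],[[20,0,0],[0,0,0],75],[[0,0,0],[0,-10,0],75],[[0,0,0],[0,-10,0],75],[[0,0,0],[0,-10,0],75],[[0,0,0],[0,-10,0],75],[[0,0,0],[0,-5,0],75],[[0,0,0],[0,0,0],75]]'

```text
time: 34.83
tool_pos: [533.5, -384.7, 231.0]
tcp_rot: [-1.554, -0.02, -0.738]
contact_force: [-0.1, 0.1, 0.0]
grip_width: 74.8
```

```bash
cat >> h.py <<'E'
def casts():
    for n in ("wrist","top","scene"):
        viewer.capture(n); c=cam(n)
        print(n,[(np.round(x['point'],1),round(x['conf'],2),np.round(back(n,x['point'],0,c)[:2])) for x in spot_point(n,"cast")])
E
python3 - <<'E'
from h import *
st();print(to(499,-462,150,-43))
cv2.imwrite("pics/w9.png",viewer.capture("wrist"));casts()
i=viewer.capture("top"); cv2.imwrite("pics/t9.png",i)
E
```

```text
t 34.83 p [ 533.5 -384.7  231. ] rpy [-89.   -1.1 -42.3] F [-0.1  0.1  0. ] w 74.8 q [-0.75  0.59  1.17  0.02  1.36 -1.59]
[array([ 24.9,  80.2, -81.7]), array([-1. ,  0.7,  1.1])]
wrist [(array([233.9, 192.8]), 0.75, array([ 494., -462.])), (array([328.7, 169.3]), 0.58, array([ 544., -371.]))]
top [(array([450.7, 197.4]), 0.8, array([ 556., -358.])), (array([291.8, 207.2]), 0.71, array([528., 142.])), (array([483.1, 213. ]), 0.5, array([ 507., -458.]))]
scene [(array([177.8, 224.7]), 0.9, array([ 548., -368.])), (array([149.1, 214.7]), 0.6, array([ 509., -460.]))]
```

View pics/w9.png

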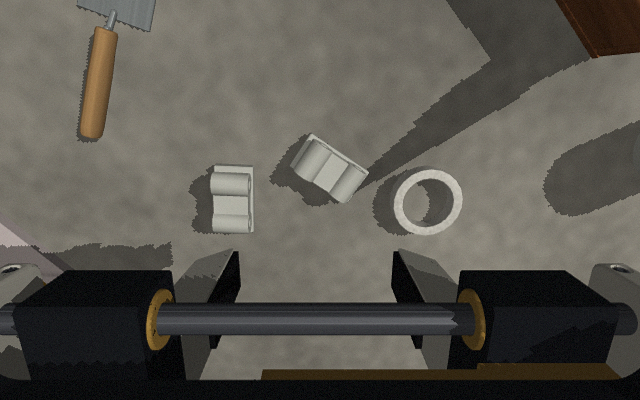

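View pics/t9.png

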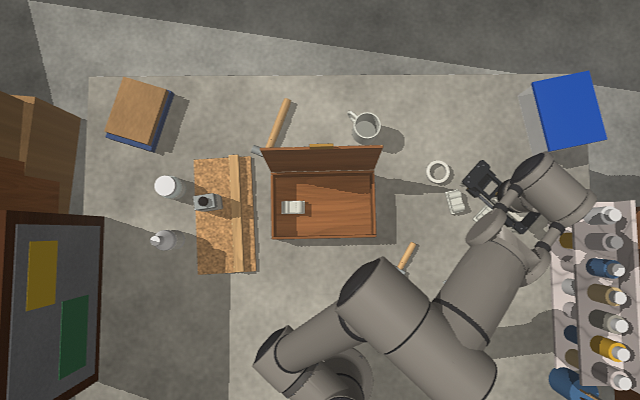

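send_rows --moves '[[[8,20,-27],[-0.9,0.6,1.1],75],[[8,20,-27],[0,0,0],75],[[8,20,-27],[0,0,0],75],[[0,30,0],[0,0,0],75],[[0,30,0],[0,0,0],75],[[0,20,0],[0,0,0],75],[[0,0,0],[0,0,0],75]]'

```text
time: 36.1
tool_pos: [487.8, -470.7, 77.1]
tcp_rot: [-1.574, 0.011, -0.758]
contact_force: [0.3, 0.6, -0.3]
grip_width: 75.4
```

```bash
python3 - <<'E'
from h import *
st();print(to(499,-461,27,-43))
viewer.capture("wrist");c=cam("wrist");print([(x['point'],back("wrist",x['point'],0,c)) for x in spot_point("wrist","cast")])
cv2.imwrite("pics/w10.png",viewer.capture("wrist"))
E
```

```text
t 36.1 p [ 487.8 -470.7   77.1] rpy [-90.2   0.6 -43.4] F [ 0.3  0.6 -0.3] w 75.4 q [-0.88  0.78  1.25 -0.    1.12 -1.69]
[array([ 2.1, 50. , 14.9]), array([ 0.2, -0.4, -0.6])]
[([495.8, 182.0], array([ 542.08066602, -370.16786455,    0.        ])), ([334.8, 235.6], array([ 500.11289353, -466.05617437,    0.        ]))]
```

View pics/w10.png

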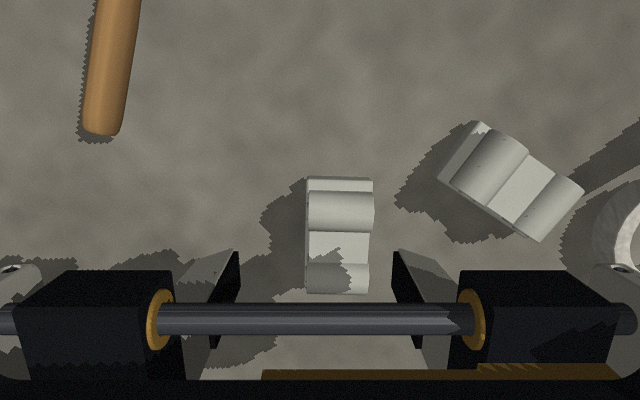

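send_rows --moves '[[[3.5,10,13.5],[0,0,-0.6],75],[[0,20,0],[0,0,0],75],[[0,14,0],[0,0,0],75],[[0,4,0],[0,0,0],75],[[0,0,0],[0,0,0],75]]'

```text
time: 36.88
tool_pos: [505.4, -464.0, 34.0]
tcp_rot: [-1.574, -0.014, -0.755]
contact_force: [-0.0, 0.3, -0.1]
grip_width: 75.1
```

```bash
python3 - <<'E'
from h import *
st();print(to(499.5,-463,27,-43))
E
```

```text
t 36.88 p [ 505.4 -464.    34. ] rpy [-90.2  -0.8 -43.3] F [-0.   0.3 -0.1] w 75.1 q [-0.85  0.83  1.27 -0.    1.02 -1.67]
[array([-5.1,  6.9, -3.3]), array([ 0.2, -0.3,  0.8])]
```

send_rows --moves '[[[-4,7,-3],[0,0,0.8],75],[[0,2,0],[0,0,0],65],[[0,0,0],[0,0,0],30],[[0,0,0],[0,0,0],30],[[0,0,0],[0,0,0],30],[[0,0,0],[0,0,0],30],[[0,0,0],[0,0,0],30]]'

```text
time: 37.75
tool_pos: [500.6, -464.4, 25.9]
tcp_rot: [-1.575, -0.002, -0.756]
contact_force: [0.8, -0.4, -1.1]
grip_width: 39.3
```

send_rows --moves '[[[0,-10,0],[0,0,0],30],[[0,-30,0],[0,0,0],30],[[0,-40,0],[0,0,0],30],[[0,-40,0],[0,0,0],30],[[0,-40,0],[0,0,0],30],[[0,0,0],[0,9.2,0],30],[[0,0,0],[0,9.2,0],30],[[0,0,0],[0,9.2,0],30],[[0,0,0],[0,9.2,0],30],[[0,0,0],[0,9.2,0],30],[[-40,0,2],[0,0,0],30],[[-40,0,2],[0,0,0],30],[[-40,0,2],[0,0,0],30],[[-40,0,2],[0,0,0],30],[[-40,0,2],[0,0,0],30],[[0,0,0],[0,0,0],30]]'

```text
time: 39.75
tool_pos: [513.2, -257.4, 199.5]
tcp_rot: [-1.567, -0.008, -1.587]
contact_force: [0.7, -0.5, -0.4]
grip_width: 39.7
```

```bash
python3 - <<'E'
from h import *
st();print(to(525,43,190,-89))
E
```

```text
t 39.75 p [ 513.2 -257.4  199.5] rpy [-89.8  -0.5 -91. ] F [ 0.7 -0.5 -0.4] w 39.7 q [-0.6   0.47  1.47 -0.01  1.2  -0.58]
[array([-300.7,    7. ,    6.8]), array([-0.2, -1.9,  0.5])]
```

send_rows --moves '[[[-38,0,1],[0,-1.9,0.5],30],[[-38,0,1],[0,0,0],30],[[-38,0,1],[0,0,0],30],[[-38,0,1],[0,0,0],30],[[-38,0,1],[0,0,0],30],[[-38,0,1],[0,0,0],30],[[-38,0,1],[0,0,0],30],[[-30,0,0],[0,0,0],30],[[0,0,0],[0,0,0],30]]'

```text
time: 40.88
tool_pos: [520.2, 39.5, 203.7]
tcp_rot: [-1.557, -0.006, -1.559]
contact_force: [-0.4, -0.4, -1.0]
grip_width: 39.4
```

```bash
python3 - <<'E'
from h import *
st();print(to(525,43,90,-89))
E
```

```text
t 40.88 p [520.2  39.5 203.7] rpy [-89.2  -0.3 -89.3] F [-0.4 -0.4 -1. ] w 39.4 q [-0.07  0.37  1.61 -0.01  1.14 -0.08]
[array([ -4.1, 113.8,   3.3]), array([-0.8, -0.3,  0.3])]
```

send_rows --moves '[[[-4,25,3],[-0.8,0,0.3],30],[[0,35,0],[0,0,0],30],[[0,35,0],[0,0,0],30],[[0,25,-2],[0,0,0],30],[[0,20,-2],[0,0,0],30],[[0,12,-2],[0,0,0],30],[[0,0,0],[0,0,0],30]]'

```text
time: 41.75
tool_pos: [523.1, 33.6, 50.5]
tcp_rot: [-1.563, -0.005, -1.564]
contact_force: [-0.2, -0.3, -2.3]
grip_width: 39.5
```

send_rows --moves '[[[-5,8,0],[0,0,0],30],[[0,6,0],[0,0,0],30],[[0,0,0],[0,0,0],30]]'

```text
time: 42.12
tool_pos: [524.8, 38.4, 37.3]
tcp_rot: [-1.559, -0.005, -1.565]
contact_force: [-0.4, 0.3, -2.0]
grip_width: 39.9
```

Release, lift, and go to the last ornament.

send_rows --moves '[[[0,1.5,0],[0,0,0],30],[[0,0,0],[0,0,0],65],[[0,0,0],[0,0,0],65],[[0,0,0],[0,0,0],65],[[0,-10,0],[0,0,0],65],[[0,-40,0],[0,0,0],65],[[0,-40,0],[0,0,0],65],[[0,-40,0],[0,0,0],65],[[0,-40,0],[0,0,0],65],[[45,0,0],[0,0,0],65],[[45,0,0],[0,0,0],65],[[45,0,0],[0,0,0],65],[[45,0,0],[0,0,0],65],[[45,0,0],[0,0,0],65],[[45,0,0],[0,0,0],65],[[45,0,0],[0,0,0],75],[[45,0,0],[0,0,0],75],[[20,0,0],[0,0,0],75],[[0,0,0],[0,0,0],75]]'

```text
time: 44.5
tool_pos: [525.7, -352.0, 227.4]
tcp_rot: [-1.544, -0.01, -1.562]
contact_force: [-0.1, 0.3, -0.0]
grip_width: 74.7
```

```bash
python3 - <<'E'
from h import *
st()
cv2.imwrite("pics/w11.png",viewer.capture("wrist"));casts();cv2.imwrite("pics/t11.png",viewer.capture("top"))
E
```

```text
t 44.5 p [ 525.7 -352.   227.4] rpy [-88.5  -0.6 -89.5] F [-0.1  0.3 -0. ] w 74.7 q [-0.72  0.54  1.26  0.01  1.31 -0.73]
wrist [(array([321.8, 190.4]), 0.61, array([ 539., -368.]))]
top [(array([452.7, 200.1]), 0.92, array([ 548., -364.])), (array([325., 208.]), 0.78, array([525.,  38.])), (array([290.3, 209.7]), 0.73, array([520., 147.]))]
scene [(array([174.2, 224.1]), 0.58, array([ 546., -379.])), (array([247.6, 174.9]), 0.54, array([ 333., -192.]))]
```

View pics/w11.png

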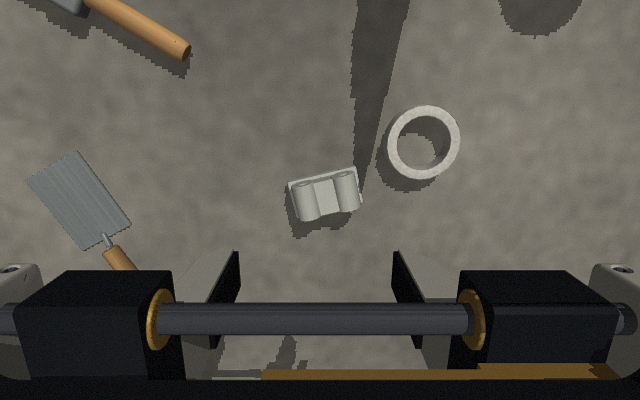

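View pics/t11.png

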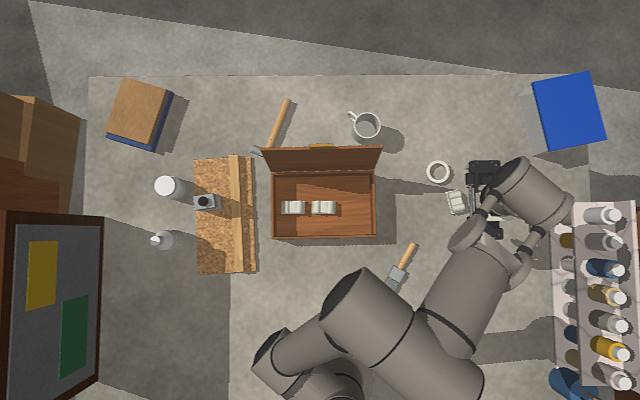

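The last ornament, B, is at (323,193) in the wrist view and turned about 15°. Both of the others are in the box, at (292,207) and (323,207) in the top view.

send_rows --moves '[[[0,10,0],[0,9.4,0],75],[[0,10,0],[0,9.4,0],75],[[0,10,0],[0,9.4,0],75],[[0,0,0],[0,9.4,0],75],[[0,0,0],[0,9.4,0],75],[[0,0,0],[0,9.4,0],75],[[0,0,0],[0,9.4,0],75],[[0,0,0],[0,9.4,0],75],[[0,0,0],[0,0,0],75]]'

```text
time: 46.02
tool_pos: [528.5, -345.7, 197.2]
tcp_rot: [-1.556, 0.024, -2.907]
contact_force: [0.0, 0.2, -0.1]
grip_width: 75.2
```

```bash
python3 - <<'E'
from h import *
st();print(to(542,-368,100,-165))
cv2.imwrite("pics/w12.png",viewer.capture("wrist"));casts()
E
```

```text
t 46.02 p [ 528.5 -345.7  197.2] rpy [ -89.2    1.4 -166.5] F [ 0.   0.2 -0.1] w 75.2 q [-0.71  0.56  1.31  0.01  1.24  0.63]
[array([-5.6, 97.7, 23.4]), array([-0.9, -1.6, -1.3])]
wrist [(array([336.7, 182.2]), 0.6, array([ 540., -368.]))]
top [(array([292.5, 208.5]), 0.76, array([524., 140.])), (array([321.3, 209. ]), 0.66, array([522.,  49.]))]
scene [(array([175.3, 225.6]), 0.85, array([ 551., -374.])), (array([410.3, 213.4]), 0.59, array([498., 308.]))]
```

View pics/w12.png

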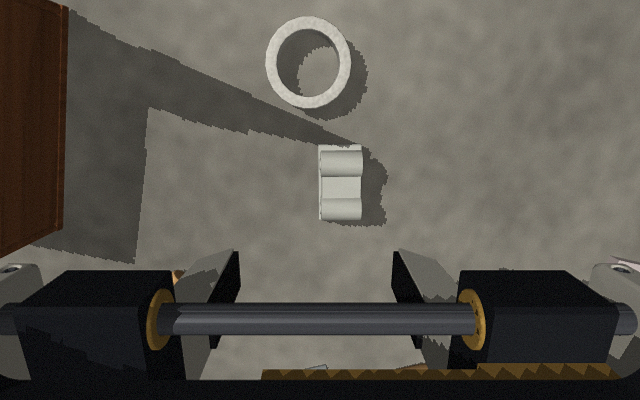

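send_rows --moves '[[[-5,25,12],[-0.9,0,-1.3],75],[[0,30,12],[0,0,0],75],[[0,40,0],[0,0,0],75],[[0,25,0],[0,0,0],75],[[0,0,0],[0,0,0],75]]'

```text
time: 47.0
tool_pos: [540.6, -369.8, 75.2]
tcp_rot: [-1.57, 0.002, -2.904]
contact_force: [-0.5, -0.1, 0.4]
grip_width: 74.8
```

```bash
python3 - <<'E'
from h import *
st();print(to(542,-369,27,-166))
cv2.imwrite("pics/w13.png",viewer.capture("wrist"));c=cam("wrist");print([(x['point'],back("wrist",x['point'],0,c)) for x in spot_point("wrist","cast")])
E
```

```text
t 47.0 p [ 540.6 -369.8   75.2] rpy [-9.000e+01  1.000e-01 -1.664e+02] F [-0.5 -0.1  0.4] w 74.8 q [-0.72  0.74  1.34  0.    1.06  0.61]
[array([-1.4, 48.2, -0.5]), array([-0. , -0.4, -0.1])]
[([318.0, 230.1], array([ 541.20000764, -372.81077496,    0.        ]))]
```

View pics/w13.png

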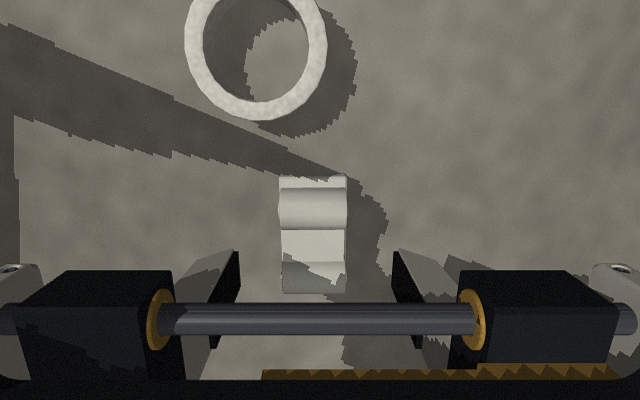

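The ornament is centred between the jaws at (314,235).

send_rows --moves '[[[0,22,0],[0,0,0],75],[[2,18,0],[0,0,0],75],[[2,9,0],[0,0,0],75],[[0,3,0],[0,0,0],75],[[0,0,0],[0,0,0],75]]'

```text
time: 47.72
tool_pos: [541.0, -374.5, 30.5]
tcp_rot: [-1.557, 0.011, -2.903]
contact_force: [0.4, -1.1, -0.2]
grip_width: 75.3
```

```bash
python3 - <<'E'
from h import *
st();print(to(542,-370,27,-166))
E
```

```text
t 47.73 p [ 541.  -374.5   30.5] rpy [ -89.2    0.6 -166.3] F [ 0.4 -1.1 -0.2] w 75.3 q [-0.72  0.79  1.38  0.    0.96  0.61]
[array([-2. ,  3.5, -4.2]), array([-0.8, -0.3, -0.6])]
```

send_rows --moves '[[[-2,4,-3.5],[-0.8,0,-0.6],70],[[0,1.5,0],[0,0,0],65],[[0,0,0],[0,0,0],30],[[0,0,0],[0,0,0],30],[[0,0,0],[0,0,0],30],[[0,0,0],[0,0,0],30],[[0,0,0],[0,0,0],30]]'

```text
time: 48.6
tool_pos: [543.0, -370.7, 25.9]
tcp_rot: [-1.571, 0.001, -2.903]
contact_force: [-0.0, -0.1, -0.3]
grip_width: 39.5
```

send_rows --moves '[[[0,-10,0],[0,0,0],30],[[0,-30,0],[0,0,0],30],[[0,-40,0],[0,0,0],30],[[0,-40,0],[0,0,0],30],[[0,-40,0],[0,0,0],30],[[0,0,0],[0,-9.6,0],30],[[0,0,0],[0,-9.6,0],30],[[0,0,0],[0,-9.6,0],30],[[0,0,0],[0,-9.6,0],30],[[0,0,0],[0,-9.6,0],30],[[0,0,0],[0,-9.6,0],30],[[0,0,0],[0,-9.6,0],30],[[0,0,0],[0,-9.6,0],30],[[0,0,0],[0,0,0],30]]'

```text
time: 50.35
tool_pos: [542.0, -370.8, 201.0]
tcp_rot: [-1.565, -0.005, -1.521]
contact_force: [0.4, -0.3, -1.7]
grip_width: 39.8
```

```bash
python3 - <<'E'
from h import *
st();print(to(520,-54,200,-89))
E
```

```text
t 50.35 p [ 542.  -370.8  201. ] rpy [-89.7  -0.3 -87.1] F [ 0.4 -0.3 -1.7] w 39.8 q [-0.72  0.62  1.2   0.    1.32 -0.77]
[array([-317.5,   -0.6,   -6.2]), array([-0.3,  1.9,  0.3])]
```

send_rows --moves '[[[-40,0,0],[0,1.9,0],30],[[-40,0,0],[0,0,0],30],[[-40,0,0],[0,0,0],30],[[-40,0,0],[0,0,0],30],[[-40,0,0],[0,0,0],30],[[-40,0,0],[0,0,0],30],[[-40,0,0],[0,0,0],30],[[-34,0,0],[0,0,0],30],[[0,0,0],[0,0,0],30]]'

```text
time: 51.48
tool_pos: [540.0, -48.2, 202.9]
tcp_rot: [-1.56, -0.006, -1.594]
contact_force: [0.8, -0.1, -0.8]
grip_width: 39.6
```

```bash
python3 - <<'E'
from h import *
st();print(to(522,-56,90,-89))
E
```

```text
t 51.48 p [540.  -48.2 202.9] rpy [-89.4  -0.4 -91.4] F [ 0.8 -0.1 -0.8] w 39.6 q [-0.23  0.41  1.56 -0.    1.16 -0.2 ]
[array([  7.5, 112.8, -19.1]), array([-0.6, -2.4,  0.4])]
```

send_rows --moves '[[[5,25,-19],[-0.6,-2.4,0.4],30],[[0,35,0],[0,0,0],30],[[0,35,-1],[0,0,0],30],[[0,25,-2],[0,0,0],30],[[0,18,-2],[0,0,0],30],[[0,10,-2],[0,0,0],30],[[0,0,0],[0,0,0],30]]'

```text
time: 52.35
tool_pos: [516.5, -59.2, 53.7]
tcp_rot: [-1.563, -0.004, -1.572]
contact_force: [0.1, 0.5, -1.3]
grip_width: 39.4
```

```bash
python3 - <<'E'
from h import *
st();print(to(523,-58,36,-89))
cv2.imwrite("pics/w14.png",viewer.capture("wrist"))
E
```

```text
t 52.35 p [516.5 -59.2  53.7] rpy [-89.5  -0.2 -90.1] F [ 0.1  0.5 -1.3] w 39.4 q [-0.26  0.57  1.78 -0.    0.79 -0.26]
[array([-1.3, 17.8,  6.3]), array([-0.5, -1.1,  0.2])]
```

View pics/w14.png

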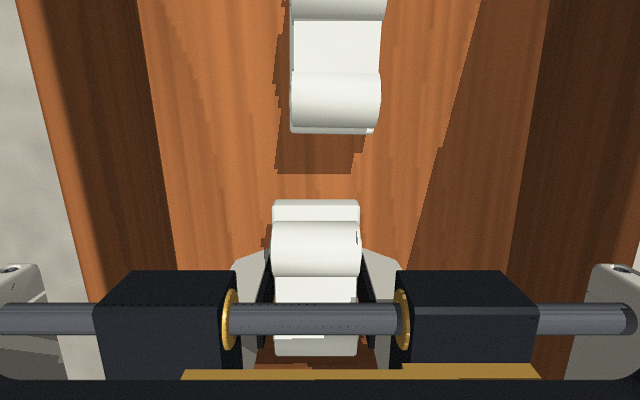

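send_rows --moves '[[[0,10,6],[-0.5,0,0],30],[[0,7,0],[0,0,0],30],[[0,3,0],[0,0,0],30],[[0,0,0],[0,0,0],30]]'

```text
time: 52.9
tool_pos: [525.0, -59.7, 34.5]
tcp_rot: [-1.567, -0.005, -1.572]
contact_force: [-0.1, 0.9, -0.1]
grip_width: 39.6
```

send_rows --moves '[[[0,0,0],[0,0,0],65],[[0,0,0],[0,0,0],65],[[0,0,0],[0,0,0],65],[[0,-10,0],[0,0,0],65],[[0,-40,0],[0,0,0],65],[[0,-40,0],[0,0,0],65],[[0,-40,0],[0,0,0],65],[[0,-40,0],[0,0,0],20],[[0,-40,0],[0,0,0],0],[[0,-40,0],[0,0,0],0],[[0,-40,0],[0,0,0],0],[[0,0,0],[0,0,0],0]]'

```text
time: 54.4
tool_pos: [522.5, -57.8, 341.4]
tcp_rot: [-1.56, -0.007, -1.572]
contact_force: [0.2, 0.7, 0.2]
grip_width: 19.6
```

```bash
python3 - <<'E'
from h import *
st()
i=viewer.capture("top");casts();cv2.imwrite("pics/t15.png",cv2.resize(i[130:290,180:400],None,fx=3.6,fy=3.6,interpolation=cv2.INTER_CUBIC))
print(spot_point("top","lid_edge")[:2]); print(to(560,44,340,0))
cv2.imwrite("pics/w15.png",viewer.capture("wrist"))
E
```

```text
t 54.4 p [522.5 -57.8 341.4] rpy [-89.4  -0.4 -90.1] F [0.2 0.7 0.2] w 19.6 q [-0.25  0.28  1.35 -0.    1.49 -0.25]
wrist [(array([315.3,  78.8]), 0.96, array([523.,  40.]))]
top [(array([293.3, 204.3]), 0.88, array([537., 137.])), (array([325.4, 209.3]), 0.6, array([521.,  36.]))]
scene []
[{'point': [323.6, 147.4], 'conf': 0.79}, {'point': [172.1, 187.0], 'conf': 0.5}]
[array([-101.6,   -4.1,   38.4]), array([  0.1, -90.1,   0.3])]
```

View pics/t15.png

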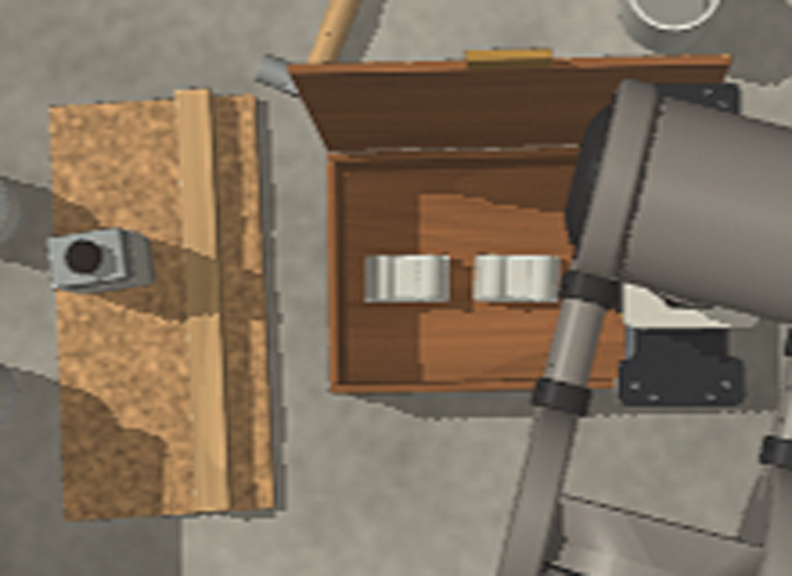

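View pics/w15.png

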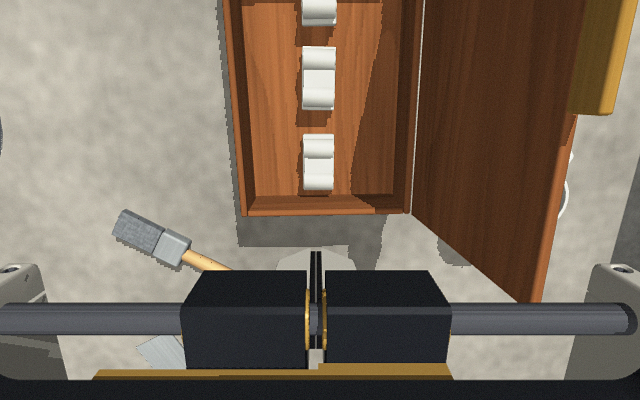

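All three ornaments lie in the box: (318,160), (318,80) and (319,10) in the wrist view. Now the lid.

send_rows --moves '[[[-34,0,0],[0,0,0],0],[[-34,0,0],[0,0,0],0],[[-34,0,0],[0,0,0],0],[[0,0,0],[0,-10,0],0],[[0,0,0],[0,-10,0],0],[[0,0,0],[0,-10,0],0],[[0,0,0],[0,-10,0],0],[[0,0,0],[0,-10,0],0],[[0,0,0],[0,-10,0],0],[[0,0,0],[0,-10,0],0],[[0,0,0],[0,-10,0],0],[[0,0,0],[0,-10,0],0],[[0,0,0],[0,0,0],0]]'

```text
time: 56.48
tool_pos: [521.0, 47.8, 330.3]
tcp_rot: [-1.574, 0.009, 0.048]
contact_force: [0.6, 0.1, 0.1]
grip_width: 0.8
```

```bash
python3 - <<'E'
from h import *
st(); print(to(700,44,345,1))
E
```

```text
t 56.48 p [521.   47.8 330.3] rpy [-90.2   0.5   2.7] F [0.6 0.1 0.1] w 0.8 q [-0.05  0.29  1.37 -0.    1.49 -1.67]
[array([178.4, -16.3, -12.4]), array([ 0.2,  1.7, -0.5])]
```

send_rows --moves '[[[0,-20,0],[0,1.7,0],0],[[30,0,0],[0,0,0],0],[[30,0,0],[0,0,0],0],[[30,0,0],[0,0,0],0],[[0,0,0],[0,0,0],0]]'

```text
time: 57.1
tool_pos: [613.3, 48.8, 348.9]
tcp_rot: [-1.574, 0.011, -0.004]
contact_force: [0.2, 0.0, 0.2]
grip_width: 0.3
```

```bash
python3 - <<'E'
from h import *
st(); print(to(702,44,350,1))
E
```

```text
t 57.1 p [613.3  48.8 348.9] rpy [-90.2   0.6  -0.2] F [0.2 0.  0.2] w 0.3 q [-0.04  0.48  1.04 -0.    1.63 -1.61]
[array([88.7, -2.1, -4.4]), array([ 0.2, -1.2, -0.6])]
```

send_rows --moves '[[[30,0,-2],[0,0,0],0],[[30,0,-2],[0,0,0],0],[[28,0,0],[0,0,-0.6],0],[[0,0,0],[0,0,0],0],[[0,0,0],[0,0,0],0]]'

```text
time: 57.72
tool_pos: [700.1, 44.5, 347.7]
tcp_rot: [-1.574, 0.004, -0.016]
contact_force: [-0.0, 0.1, -0.0]
grip_width: 0.6
```

```bash
python3 - <<'E'
from h import *
st(); print(to(702,44,267,0))
i=viewer.capture("scene");cv2.imwrite("pics/s16.png",cv2.resize(i[60:280,220:480],None,fx=3,fy=3));cv2.imwrite("pics/w16.png",viewer.capture("wrist"))
E
```

```text
t 57.73 p [700.1  44.5 347.7] rpy [-90.2   0.2  -0.9] F [-0.   0.1 -0. ] w 0.6 q [-0.04  0.68  0.7  -0.    1.77 -1.6 ]
[array([ 2.2, 80.7, -0.1]), array([ 0.2, -0.9, -0.2])]
```

View pics/s16.png

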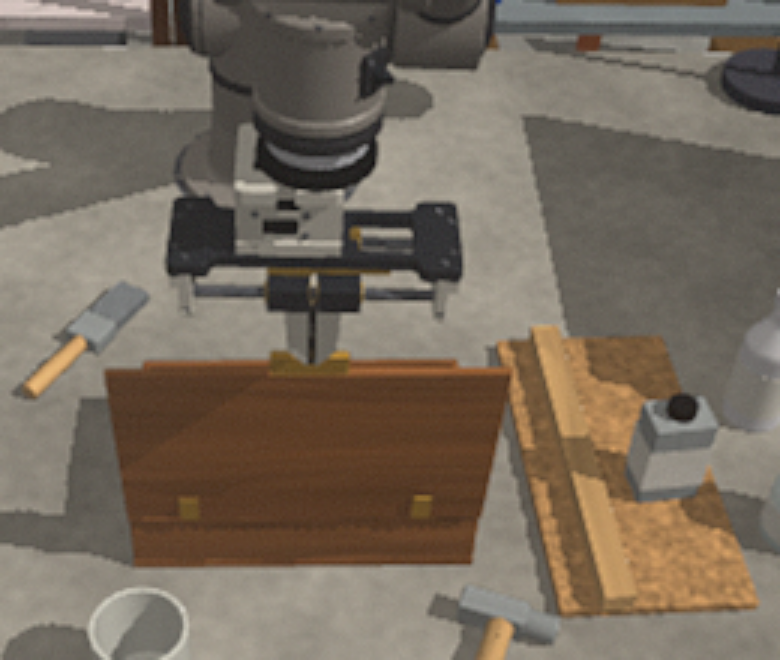

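View pics/w16.png

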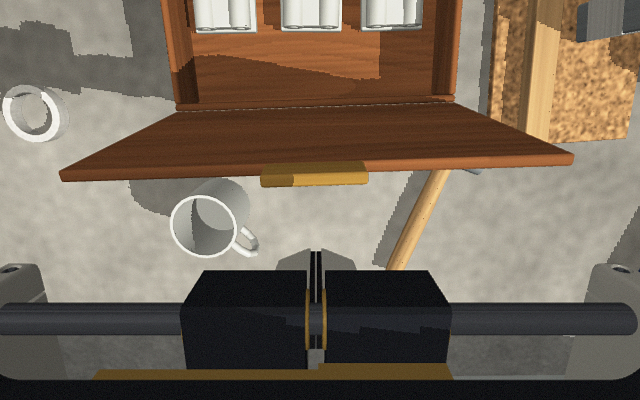

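```bash
python3 - <<'E'
from h import *
K,r,t=cam("wrist"); Rm=cv2.Rodrigues(r)[0]; print(-Rm.T@t-bot.get_obs()['tool_pos'], Rm[2])
viewer.capture("scene");viewer.capture("wrist")
for n in("scene","wrist"):print(spot_point(n,"lid_edge")[:1])
for th in (1.65,1.7,1.75,1.8):
  P=[632-200*np.cos(th),45.5,75.5+200*np.sin(th)]; print(th,np.round(P),proj("scene",P),proj("wrist",P))
E
```

```text
[-80.65963706   1.05078007 136.05514312] [ 0.29565589 -0.00790365 -0.95526181]
[{'point': [322.3, 184.6], 'conf': 0.83}]
[{'point': [315.5, 174.2], 'conf': 0.95}]
1.65 [648.  46. 275.] [[323.43286217 178.26045983]] [[317.40793253 146.28485738]]
1.7 [658.  46. 274.] [[323.45673808 181.5498337 ]] [[317.64428942 162.84618724]]
1.75 [668.  46. 272.] [[323.47736005 185.01972506]] [[317.86771789 178.51840279]]
1.8 [677.  46. 270.] [[323.49459533 188.66029731]] [[318.07708792 193.22118504]]
```

send_rows --moves '[[[0,30,0],[0,0,0],0],[[0,30,0],[0,0,0],0],[[0,20,0],[0,0,0],0],[[0,0,0],[0,0,0],0]]'

```text
time: 58.52
tool_pos: [699.7, 44.3, 268.1]
tcp_rot: [-1.574, -0.0, -0.015]
contact_force: [-0.2, 0.3, 0.7]
grip_width: 0.3
```

send_rows --moves '[[[-10,0,0],[0,0,0],0],[[-12,0,0],[0,0,0],0],[[-12,0,0],[0,0,0],0],[[-12,0,0],[0,0,0],0],[[0,0,0],[0,0,0],0]]'

```text
time: 59.15
tool_pos: [655.0, 44.4, 275.3]
tcp_rot: [-1.575, -0.012, -0.016]
contact_force: [0.3, -0.1, 0.0]
grip_width: 0.4
```

send_rows --moves '[[[-15,6,0],[0,0,-0.6],0],[[-15,3,0],[0,0,0],0],[[-12,4,0],[0,0,0],0],[[0,0,0],[0,0,0],0]]'

```text
time: 59.65
tool_pos: [617.3, 44.6, 267.1]
tcp_rot: [-1.576, -0.038, -0.016]
contact_force: [0.0, 0.0, -0.3]
grip_width: 0.2
```

```bash
python3 - <<'E'
from h import *
st(); print(to(604,44,263,0))
i=viewer.capture("scene");cv2.imwrite("pics/s17.png",cv2.resize(i[60:280,220:480],None,fx=3,fy=3));cv2.imwrite("pics/w17.png",viewer.capture("wrist"))
E
```

```text
t 59.65 p [617.3  44.6 267.1] rpy [-90.3  -2.2  -0.9] F [ 0.   0.  -0.3] w 0.2 q [-0.05  0.49  1.25 -0.    1.37 -1.6 ]
[array([-13.4,   3.6,  -0.8]), array([ 0.3, -0.9,  2.2])]
```

View pics/s17.png

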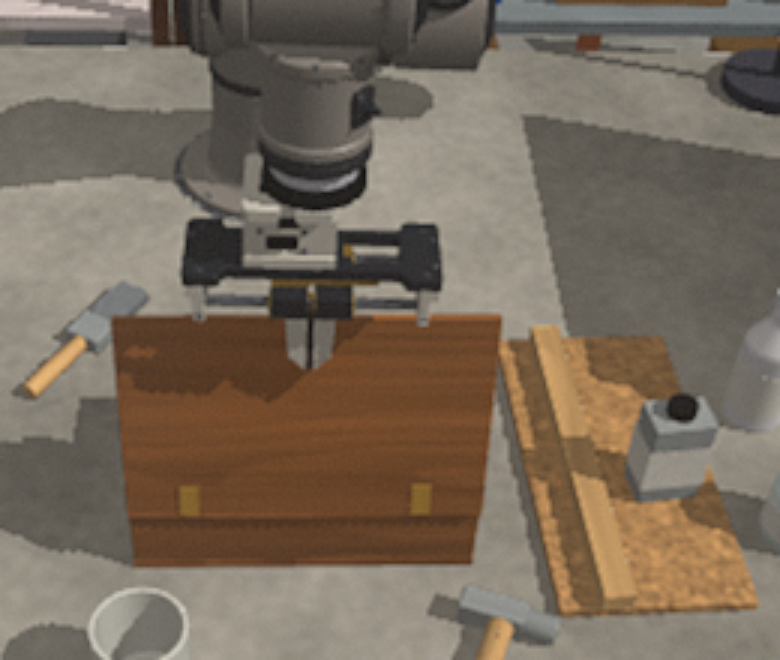

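View pics/w17.png

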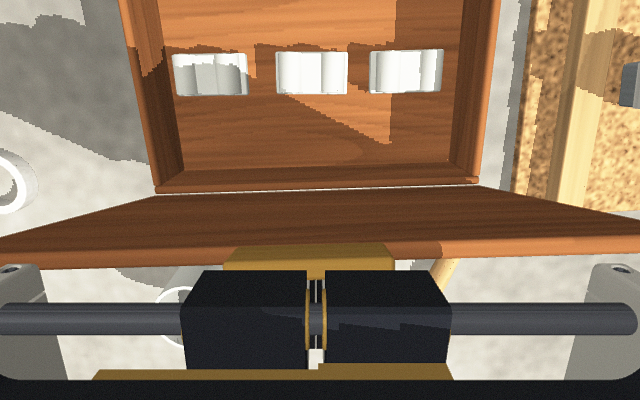

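send_rows --moves '[[[-13,1,0],[0,0,2],0],[[-15,2,0],[0,0,0],0],[[-16,4,0],[0,0,0],0],[[-15,6,0],[0,0,0],0],[[0,0,0],[0,0,0],0]]'

```text
time: 60.38
tool_pos: [558.7, 45.0, 252.7]
tcp_rot: [-1.576, 0.0, -0.017]
contact_force: [0.4, -0.0, -0.2]
grip_width: 0.4
```

```bash
python3 - <<'E'
from h import *
st(); print(to(556,44,245,0))
E
```

```text
t 60.38 p [558.7  45.  252.7] rpy [-90.3   0.   -1. ] F [ 0.4 -0.  -0.2] w 0.4 q [-0.05  0.4   1.42 -0.01  1.32 -1.61]
[array([-2.7,  7.7, -1. ]), array([ 0.3, -1. , -0. ])]
```

send_rows --moves '[[[-14,12,0],[0,0,0],0],[[-14,12,0],[0,0,0],0],[[-13,13,0],[0,0,0],0],[[-12,14,0],[0,0,0],0],[[0,0,0],[0,0,0],0]]'

```text
time: 61.0
tool_pos: [508.1, 45.3, 203.0]
tcp_rot: [-1.577, -0.002, -0.017]
contact_force: [0.2, 0.2, 0.7]
grip_width: 0.7
```

```bash
python3 - <<'E'
from h import *
st(); print(to(505,44,200,0))
i=viewer.capture("scene");cv2.imwrite("pics/s18.png",cv2.resize(i[60:280,220:480],None,fx=3,fy=3));cv2.imwrite("pics/w18.png",viewer.capture("wrist"))
E
```

```text
t 61.0 p [508.1  45.3 203. ] rpy [-90.3  -0.1  -1. ] F [0.2 0.2 0.7] w 0.7 q [-0.06  0.36  1.64 -0.01  1.15 -1.61]
[array([-3.1,  3. , -1.3]), array([ 0.3, -1. ,  0.1])]
```

View pics/s18.png

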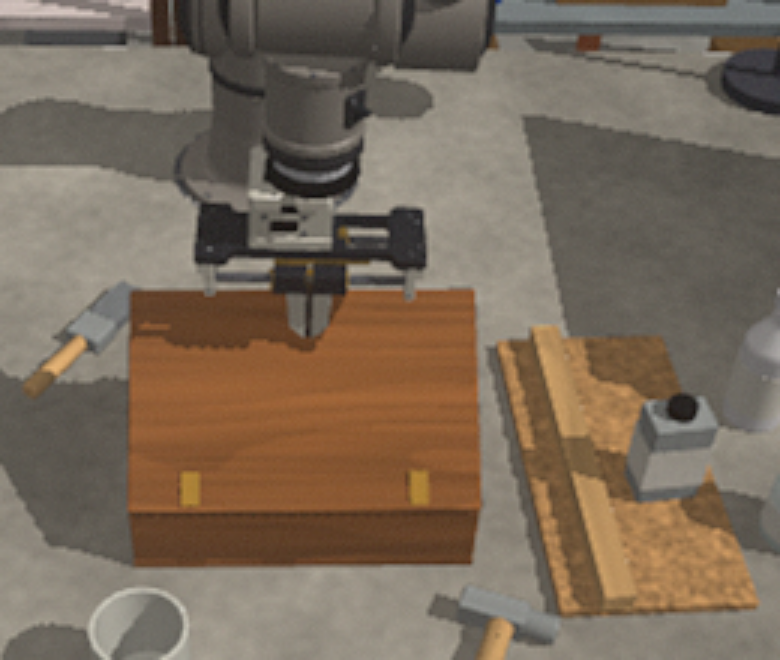

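View pics/w18.png

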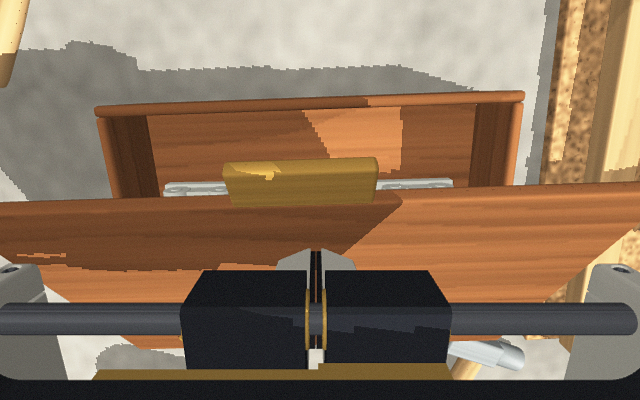

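The lid is at about 0.6 rad and following the fingers.

send_rows --moves '[[[-10,15,0],[0,0,0],0],[[-9,15,0],[0,0,0],0],[[-7,16,0],[0,0,0],0],[[-6,16,0],[0,0,0],0],[[-3,14,0],[0,0,0],0],[[0,0,0],[0,0,0],0]]'

```text
time: 61.85
tool_pos: [481.4, 44.9, 130.6]
tcp_rot: [-1.577, -0.014, -0.017]
contact_force: [0.6, -0.3, -0.8]
grip_width: 0.3
```

```bash
python3 - <<'E'
from h import *
st()
E
```

```text
t 61.85 p [481.4  44.9 130.6] rpy [-90.4  -0.8  -1. ] F [ 0.6 -0.3 -0.8] w 0.3 q [-0.06  0.4   1.81 -0.01  0.92 -1.61]
```

send_rows --moves '[[[-5,12,0],[0,0,0.8],0],[[0,8,0],[0,0,0],0],[[0,4,0],[0,0,0],0],[[0,0,0],[0,0,0],0]]'

```text
time: 62.35
tool_pos: [478.3, 44.7, 106.4]
tcp_rot: [-1.577, -0.002, -0.018]
contact_force: [1.2, 0.6, 0.7]
grip_width: 0.3
```

send_rows --moves '[[[0,3,0],[0,0,0],0],[[0,3,0],[0,0,0],0],[[0,0,0],[0,0,0],0]]'

```text
time: 62.72
tool_pos: [478.9, 44.8, 106.6]
tcp_rot: [-1.578, -0.006, -0.017]
contact_force: [-0.6, -0.2, 0.7]
grip_width: 0.5
```

send_rows --moves '[[[0,5,0],[0,0,0],0],[[0,5,0],[0,0,0],0],[[0,5,0],[0,0,0],0]]'

```text
time: 63.1
tool_pos: [479.5, 44.8, 105.1]
tcp_rot: [-1.579, -0.014, -0.015]
contact_force: [-21.3, -0.5, 58.4]
grip_width: 0.8
```

Pressing met 58 N with no more travel, so the lid is seated. I'll back off and check.

send_rows --moves '[[[0,-8,0],[0,0,0.8],0],[[0,-30,0],[0,0,0],0],[[0,-40,0],[0,0,0],0],[[0,-40,0],[0,0,0],0],[[0,-40,0],[0,0,0],0],[[-40,0,0],[0,0,0],0],[[-40,0,0],[0,0,0],0],[[0,0,0],[0,0,0],0]]'

```text
time: 64.1
tool_pos: [398.5, 47.3, 268.4]
tcp_rot: [-1.579, -0.004, -0.016]
contact_force: [0.9, 0.2, -0.4]
grip_width: 0.5
```

```bash
python3 - <<'E'
from h import *
st()
i=viewer.capture("scene");t=viewer.capture("top");cv2.imwrite("pics/s19.png",i);cv2.imwrite("pics/t19.png",t)
for n in ("scene","top"):
  print(spot_point(n,"lid_edge")[:1])
  for th in (0,.05,.1): print(th,proj(n,[632-200*np.cos(th)-8*np.sin(th),42,75.5+8*np.cos(th)+200*np.sin(th)]))
  for th in("tin","batten","tape","mug","glue","jar","brush","spatula","mallet","cast"): print(n,th,[(np.round(x['point'],1),round(x['conf'],2),np.round(back(n,x['point'],12 if th in("tin","batten")else 0))) for x in spot_point(n,th)[:1]])
E
```

```text
t 64.1 p [398.5  47.3 268.4] rpy [-90.5  -0.2  -0.9] F [ 0.9  0.2 -0.4] w 0.5 q [-0.07  0.09  1.8  -0.01  1.25 -1.62]
[{'point': [321.8, 176.3], 'conf': 0.82}]
0 [[320.72677481 176.88573529]]
0.05 [[320.7638591  174.30560755]]
0.1 [[320.80168633 171.82402683]]
scene tin [(array([437.8, 220.1]), 0.79, array([536., 381.,  12.]))]
scene batten [(array([408.7, 215.5]), 0.56, array([518., 299.,  12.]))]
scene tape [(array([187.7, 252. ]), 0.56, array([ 647., -320.,    0.]))]
scene mug [(array([269.6, 293.7]), 0.7, array([779., -87.,   0.]))]
scene glue [(array([472.6, 194.4]), 0.91, array([416., 513.,   0.]))]
scene jar [(array([486.9, 238.5]), 0.88, array([594., 511.,   0.]))]
scene brush [(array([247. , 174.8]), 0.63, array([ 332., -194.,    0.]))]
scene spatula [(array([178.4, 168.8]), 0.77, array([ 305., -419.,    0.]))]
scene mallet [(array([378.8, 292.9]), 0.98, array([775., 189.,   0.]))]
scene cast []
[{'point': [322.7, 238.8], 'conf': 0.57}]
0 [[323.59496207 238.04040283]]
0.05 [[323.57766169 238.14961667]]
0.1 [[323.55934232 238.08567094]]
top tin [(array([212.2, 202.6]), 0.93, array([543., 390.,  12.]))]
top batten [(array([236.2, 211.5]), 0.97, array([514., 314.,  12.]))]
top tape [(array([437. , 170.5]), 0.49, array([ 642., -317.,    0.]))]
top mug [(array([364.3, 132. ]), 0.69, array([767., -89.,   0.]))]
top glue [(array([174.8, 237.1]), 0.82, array([436., 509.,   0.]))]
top jar [(array([175.2, 186.6]), 0.58, array([595., 511.,   0.]))]
top brush [(array([399.1, 268.2]), 0.77, array([ 336., -192.,    0.]))]
top spatula [(array([475. , 276.7]), 0.61, array([ 309., -426.,    0.]))]
top mallet [(array([278.6, 128.2]), 0.94, array([781., 185.,   0.]))]
top cast [(array([323.4, 207.2]), 0.7, array([527.,  43.,   0.]))]
```

View pics/s19.png

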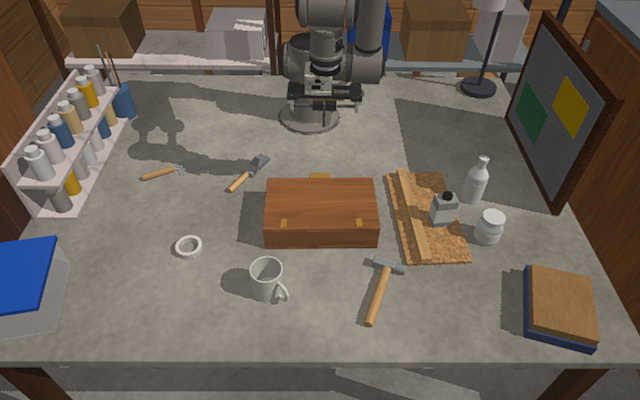

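View pics/t19.png

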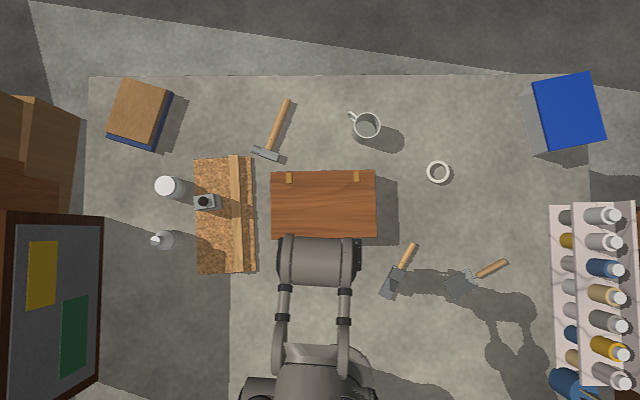

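```bash
python3 - <<'E'
from h import *
print(bot.close_job())
E
```

```text
the job is handed in; nothing more can be done
None
```

The job is done and handed in at about 65 s of the 210 s allowed. `close_job` gave no verdict, so this rests on my own last checks.

- **Board:** The batten and the tin are on the cork board, with the tin standing upright. I released both before touching any ornament, while the lid was still open.
- **Ornaments:** Only three were present. All three lay in a row on the box floor in the last view before closing, and none is left on the bench.
- **Lid:** I swung it down slowly with closed fingers, then pressed it until it stopped moving. That last press reached about 58 N on the wrist, below the 120 N limit. The lid edge then showed within about 0.01–0.02 rad of closed in the scene camera. The top camera agreed, but from above it can hardly show the lid angle.
- **Bystanders:** All seven were found within about 15 mm of their first estimated positions where I had one. The rest look unmoved in the pictures.
- **Disagreements:** The cameras differed by up to about 15 mm on the batten and about 11 mm on the tin, still well inside the board limits. After closing, one network reported an ornament in the top view at the middle of the box. I took that as false because the lid covers that spot.

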